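# Restock the egg shakers on the record-shop counter

### The arm

A 6-joint arm with a two-finger parallel gripper is mounted at the origin on the work surface. World frame = base frame: x ahead of the robot, y to its left, z up, the work surface at z = 0. Lengths are in m, angles in degrees, forces in N, time in s.
With the tool pointing down it reaches from about 0.3 to 0.875 m from the base axis. Payload 6.4 kg.
Tool frame: the origin (TCP) lies at the very end of the fingers, on their centre line; the grasp point (between the pads) lies 19 mm behind it (manip.grasp_offset is the distance from the TCP to the grasp point, in m); z points along the fingers, x is the direction in which the jaws open and shut, and the axes are right-handed (so a half turn about z gives the same grasp; the last joint's range is limited). The gripper opens to 85 mm and grips with 20 to 120 N. Pads are 22 mm wide; open, the fingers measure 114 mm over their backs; the gripper's body (76 mm by 85 mm) begins 54 mm behind the grasp point. The pads swing forward as they close: fully open they stand 13 mm farther back than shut.
Start: joints at [53.554, 10.359, 92.074, -0, 77.567, -11.82], TCP at [0.24, 0.523, 0.231] pointing down, gripper open.
Joint ranges: [-171.53, 171.53], [-51.25, 118.39], [17.06, 147.69], [-65.23, 245.23], [0, 150.52], [-178.68, 178.68]. Speed limits (degrees/s): [147.25, 147.25, 172.46, 180, 180, 180].

### API

Orientations are given as [roll, pitch, yaw] about the fixed x, y, z axes, in that order (R = Rz(yaw) Ry(pitch) Rx(roll)).
In Python, from plant import sensors, optics, ticket, manip gives the robot as it stands. The module is installed in compiled form; this text tells all that it offers.
- The arm moves only by the tool play_rows, never from a script. Its argument "moves" is a list of rows, each a list of 3 entries, a list of its own where there are three numbers: the finger opening in m, from 0 to 0.0854, then the shift along the tool's x, y, z in m, then the turn, a rotation vector about the tool's x, y, z in degrees. A call has 1 to 12 rows; each row shifts and turns the commanded pose from where the row before left it, along the tool's axes as they then stand; what a row does not reach is not made up. A row lasts 1/12 s, in which the tool goes at most 41.7 mm and 7.16 degrees, less where a joint would pass 70% of its speed; a pose out of reach is approached as far as the arm can. A call is refused whole if a number of a shift passes 0.0417 or a number of a turn 7.16, either way. A call with a gripper value outside its range is refused whole. The fingers move at their own pace and stop on an object; "newtons" is the grip in N (left out, the last holds). Time passes only in rows, so rows that do not move let the fingers close. It gives the time, the measured TCP pose, the force and the opening at its end, in the units of the state.
- sensors.get_state(): the state, without advancing time (a new reading comes with each control period).
- optics.read_camera(name): name is "side" or "top" or "wrist"; returns the picture (384x512x3 uint8, red, green, blue); there is no depth.
- optics.camera_params(name): a dict with "camera_matrix" (3x3 intrinsics, pixels), "k1" (the pictures are not rectified: a ray, as slopes to the right and down, at radius r is drawn at 1 + k1 r^2 times it, then the intrinsics apply), "R" (3x3) and "t" (3): a world point X has camera coordinates R X + t. Camera axes: x right, y down, z forward; pixel columns grow to the right and rows downward; lengths in m; the calibration is good to about 2 mm. A picture is of the moment at which its call begins: read the wrist's pose just before it. camera_params takes no time and is no camera call; for the wrist camera it gives the pose at the moment of the call.
- ticket.close_job(): hands the job in, once; it reports no verdict.
The state is a dict: "time_s": time; "joint_positions": joint angles; "dq": joint speeds; "effort": joint torques, N m; "tcp_pos": TCP position; "orientation": TCP orientation; "ft_force": force on the tool from outside, world axes, zero at the start; "ft_torque": the same for the moment, N m; "width": finger opening in m.
Only numpy, scipy, OpenCV 4.12 (cv2) and the standard library are available. Lean on these libraries where they do the work, as an engineer would, in place of code of your own. Each camera call takes 0.05 s, during which the arm holds its last target.

### The job

Restock the display rack: set the red and the yellow egg shaker from the narrow delivery box into the empty dimple of the row of their own colour, lying along the row with the white-capped end pointing the same way as their neighbours. They can only be taken by their ends in the box, but only across the waist between the dividers of the rack, so lay each on the blue rubber rest to change your grip. Lower each one into its dimple before letting go, do not drop it in, and leave the other eggs and everything else on the counter where they are.

Things in the scene. Friction and masses are not known exactly. Their poses are not given: they have to be found in the camera images.
- red_egg_center (a point): Centre of the loose red hard-plastic egg shaker that starts in the delivery box: 60 mm long, 44 mm thick at the waist, round about its long axis, ends flattened to discs 16 mm across, about 45 g, rolls easily. x axis: along the egg, from the wide end to the narrow white-capped end; y and z turn with it as it rolls.
- red_egg_tip (a point): The narrow, white-capped end of the red egg shaker, 30 mm from its centre.
- red_dimple (a point): Seat of the empty dimple in the red row of the rack, level with the rail's top, 24 mm above the table. Dimple 43 mm along the row, 28 mm across, 3.5 mm deep: a seated egg's centre is 18.5 mm straight above this point. The rail is 38 mm wide, its top 16 mm above the base board, so fingers fit beside it. Dividers (3 mm thick, 34 mm wide, 32 mm above the rail) stand 37.5 mm to +x and -x: 6 mm free at an egg's ends. x: along the row, the way the white caps point; z up.
- red_back_center (a point): Centre of the red egg shaker already seated in the red row, 75 mm to +x of the empty dimple, same size and x axis as the others; a fixed upright divider stands half-way between. Must stay put.
- red_front_center (a point): Centre of the red egg shaker already seated in the red row, 75 mm to -x of the empty dimple, same size and x axis as the others; a fixed upright divider stands half-way between. Must stay put.
- yellow_egg_center (a point): Centre of the loose yellow hard-plastic egg shaker that starts in the delivery box: 60 mm long, 44 mm thick at the waist, round about its long axis, ends flattened to discs 16 mm across, about 45 g, rolls easily. x axis: along the egg, from the wide end to the narrow white-capped end; y and z turn with it as it rolls.
- yellow_egg_tip (a point): The narrow, white-capped end of the yellow egg shaker, 30 mm from its centre.
- yellow_dimple (a point): Seat of the empty dimple in the yellow row of the rack, level with the rail's top, 24 mm above the table. Dimple 43 mm along the row, 28 mm across, 3.5 mm deep: a seated egg's centre is 18.5 mm straight above this point. The rail is 38 mm wide, its top 16 mm above the base board, so fingers fit beside it. Dividers (3 mm thick, 34 mm wide, 32 mm above the rail) stand 37.5 mm to +x and -x: 6 mm free at an egg's ends. x: along the row, the way the white caps point; z up.
- yellow_back_center (a point): Centre of the yellow egg shaker already seated in the yellow row, 75 mm to +x of the empty dimple, same size and x axis as the others; a fixed upright divider stands half-way between. Must stay put.
- yellow_front_center (a point): Centre of the yellow egg shaker already seated in the yellow row, 75 mm to -x of the empty dimple, same size and x axis as the others; a fixed upright divider stands half-way between. Must stay put.
- display: Fixed wooden display rack: base board 244 x 150 x 8 mm with two raised rails 84 mm apart, a strip of the row's colour outside each and upright dividers between dimples. Origin at the centre of its underside; x along the rows (the way white caps point), y to the red row (yellow on the -y side), z up. It stands on the left or the right of the table.
- box_floor (a point): Middle of the inner floor (6 mm above the table) of the fixed plywood delivery box, 172 x 118 mm, rim 34 mm above this floor. Two channels along its x axis, 28 mm to +y and -y, each 160 mm long and 50 mm wide inside. An egg lies along each, white cap either way, near mid-length: fingers fit at its ends, not beside it.
- rest_dimple (a point): Middle of the dimple of the fixed blue rubber rest, level with its top, 24 mm above the table. A pedestal 57 mm (x) by 38 mm (y), smaller than an egg so that fingers fit round it; dimple as in the rack, 47 (x) x 28 x 3.5 mm deep: an egg lying along x in it has its centre 18.5 mm above this point and does not roll.
- mug: Blue mug, 80 mm across, 95 mm high, origin under its centre. Bystander.
- spray: Closed clear cleaning bottle, 56 mm across, 150 mm high, origin under its centre. Bystander.
- brush: Record brush, 45 x 100 x 34 mm, origin under its centre. Bystander.
- adapter: Aluminium record adapter puck, 38 mm across, 14 mm high, origin under its centre. Bystander.

How it is judged:
By the outcome, as a careful person would: the job done as asked, in the order asked, and still so for the second after the job is handed in, with the robot touching nothing.
It also fails if it takes over 72 s, if anything falls off the work surface, if the arm or the gripper's body presses on something with over 40 N, if the wrist force passes 120 N, or if a joint passes its speed limit or range.

## Working session

There is one attempt and no reset: what is moved stays moved. The work goes in short steps, Python scripts to look and compute and a tool call to move; the robot and the scene stay as the last step left them, time stands still between calls to the robot, and variables do not carry over. Pictures are saved under pics/ and viewed, and the job is handed in when it is done.

Besides the shell and the picture viewer there is one more tool, called after ">>>" as name([rows], argument=value, ...), one row to a line, values as JSON. play_rows: Moves the arm, as the interface text tells. Its arguments: {"type":"object","properties":{"moves":{"type":"array"},"newtons":{"type":"number"}},"required":["moves"]}

```bash
mkdir -p pics
python3 - <<'E'
from plant import sensors, optics, ticket, manip
import cv2
print(sensors.get_state()); print(manip.grasp_offset)
for n in ("side","top","wrist"):
    p=optics.camera_params(n); print(n,p)
    im=optics.read_camera(n); cv2.imwrite(f"pics/{n}0.png",im[:,:,::-1])
E
```

```text
{'time_s': 0.0, 'joint_positions': array([ 5.35552007e+01,  1.04019520e+01,  9.21306369e+01, -1.52872589e-03,
        7.75664800e+01, -1.18196511e+01]), 'dq': array([ 0.097708  ,  0.02313697, -0.06588583, -0.0435476 , -0.05222457,
        0.18171719]), 'effort': array([-1.34960483e-03, -4.44868362e+01, -3.51344275e+01, -2.96818034e-04,
        8.95504112e-03,  5.60741580e-05]), 'tcp_pos': array([0.23925112, 0.52226813, 0.23039216]), 'orientation': array([-1.79981168e+02,  9.72740066e-02,  6.53751982e+01]), 'ft_force': array([-0.29106218,  0.54696373, -0.6838828 ]), 'ft_torque': array([0.04567471, 0.01230984, 0.05592367]), 'width': 0.08544237429453186}
0.0187
side {'camera_matrix': array([[464.5447222 ,   0.        , 251.99183401],
       [  0.        , 464.5447222 , 189.8325474 ],
       [  0.        ,   0.        ,   1.        ]]), 'k1': -0.008371570619714159, 'R': array([[ 0.89668432, -0.44264895,  0.00437435],
       [-0.2673943 , -0.54948921, -0.79155663],
       [ 0.35278537,  0.70860674, -0.61108016]]), 't': array([-0.55663683,  0.19970662,  0.86818913])}
top {'camera_matrix': array([[362.80275312,   0.        , 253.54124965],
       [  0.        , 362.80275312, 192.59996201],
       [  0.        ,   0.        ,   1.        ]]), 'k1': 0.0016787563634054615, 'R': array([[-2.49739588e-02, -9.99675823e-01, -4.95477436e-03],
       [-9.82174102e-01,  2.54598128e-02, -1.86241324e-01],
       [ 1.86307097e-01,  2.15267899e-04, -9.82491537e-01]]), 't': array([0.01411639, 0.62860472, 0.7316237 ])}
wrist {'camera_matrix': array([[265.47403679,   0.        , 261.17457505],
       [  0.        , 265.47403679, 188.9536368 ],
       [  0.        ,   0.        ,   1.        ]]), 'k1': -0.03808958265066003, 'R': array([[ 0.4157136 ,  0.90949375, -0.00182236],
       [ 0.86433606, -0.39444768,  0.3119843 ],
       [ 0.28302895, -0.13127125, -0.95008551]]), 't': array([-0.57506318, -0.04085274,  0.38040246])}
```

View pics/top0.png

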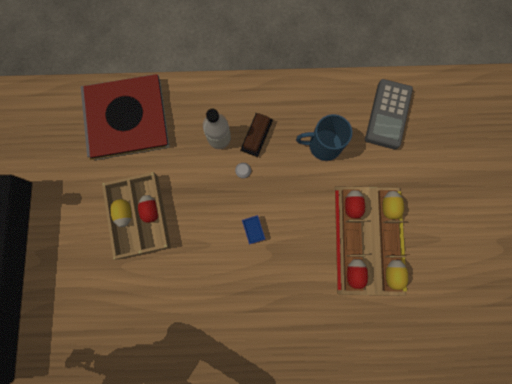

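View pics/side0.png

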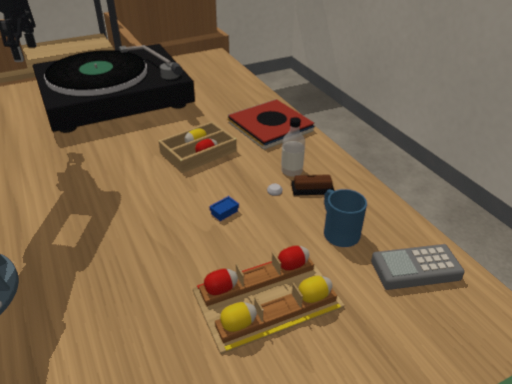

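View pics/wrist0.png

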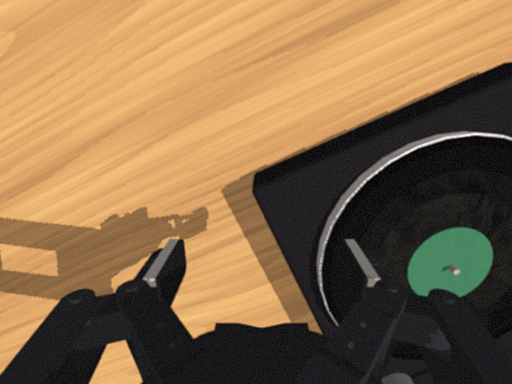

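Top view: the box is at about (135,215), with yellow's cap pointing down in the image and red's cap up. The rest is at (254,229). The rack is at (370,240) with its caps pointing up (+x). I'll enlarge these areas.

```bash
cat > h.py <<'E'
import numpy as np, cv2
from plant import sensors, optics
from scipy.spatial.transform import Rotation as Ro
def ray(p,uv):
    K=p['camera_matrix']; d=np.array([p['k1'],0,0,0.])
    n=cv2.undistortPoints(np.array([[uv]],float),K,d)[0,0]
    R=p['R'];return -R.T@p['t'], R.T@np.array([n[0],n[1],1])
def at(p,uv,z):
    c,d=ray(p,uv); return c+d*(z-c[2])/d[2]
def proj(p,X):
    K=p['camera_matrix']; 
    r,_=cv2.Rodrigues(p['R']); return cv2.projectPoints(np.array(X,float).reshape(-1,1,3),r,p['t'],K,np.array([p['k1'],0,0,0.]))[0][:,0]
def tri(ps,uvs):
    A=np.zeros((3,3));b=np.zeros(3)
    for p,uv in zip(ps,uvs):
        c,d=ray(p,uv);d=d/np.linalg.norm(d);M=np.eye(3)-np.outer(d,d);A+=M;b+=M@c
    return np.linalg.solve(A,b)
def crop(im,x0,y0,w,h,s,name):
    c=cv2.resize(im[y0:y0+h,x0:x0+w,::-1],None,fx=s,fy=s,interpolation=cv2.INTER_CUBIC)
    for i in range(0,w,10): cv2.putText(c,str(x0+i),(i*s,8),0,.3,(255,255,255),1); cv2.line(c,(i*s,10),(i*s,14),(255,255,255),1)
    for i in range(0,h,10): cv2.putText(c,str(y0+i),(0,i*s+4),0,.3,(255,255,255),1)
    cv2.imwrite(name,c)
E
python3 - <<'E'
import cv2
from h import crop
t=cv2.imread('pics/top0.png')[:,:,::-1]; s=cv2.imread('pics/side0.png')[:,:,::-1]
crop(t,95,165,100,100,6,'pics/tb.png')
crop(t,320,175,100,100,6,'pics/tr.png')
crop(t,225,200,60,60,8,'pics/trest.png')
crop(s,190,235,160,110,5,'pics/sr.png')
E
```

```text
(no output)
```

View pics/tb.png

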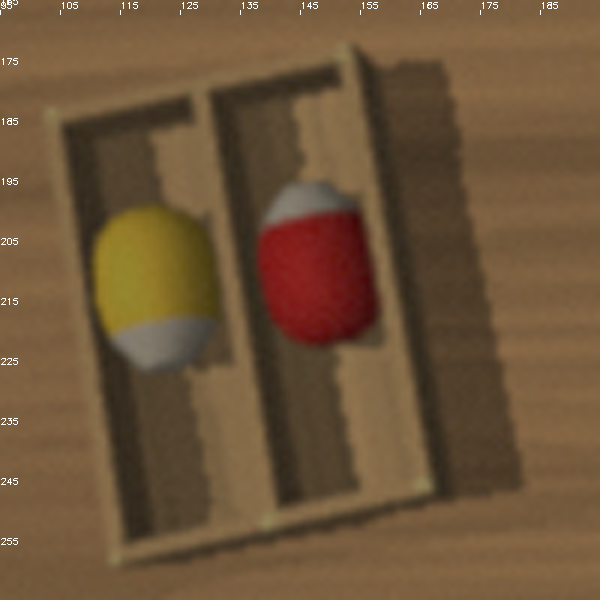

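View pics/tr.png

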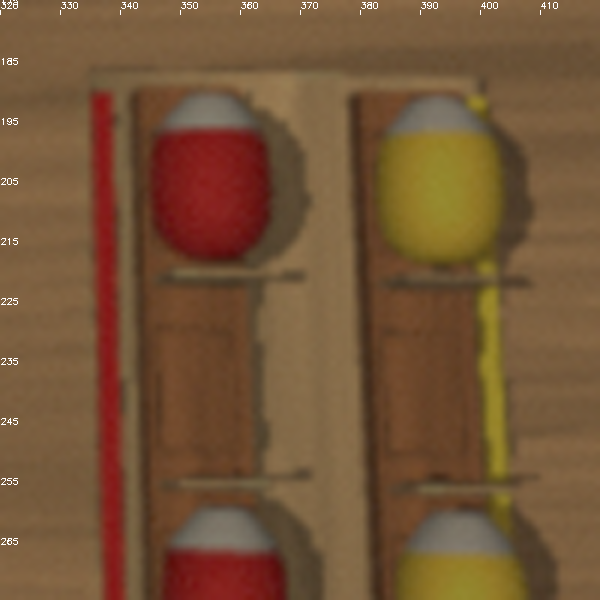

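View pics/trest.png

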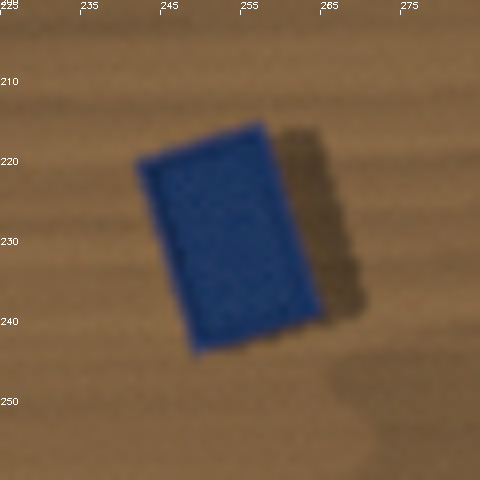

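View pics/sr.png

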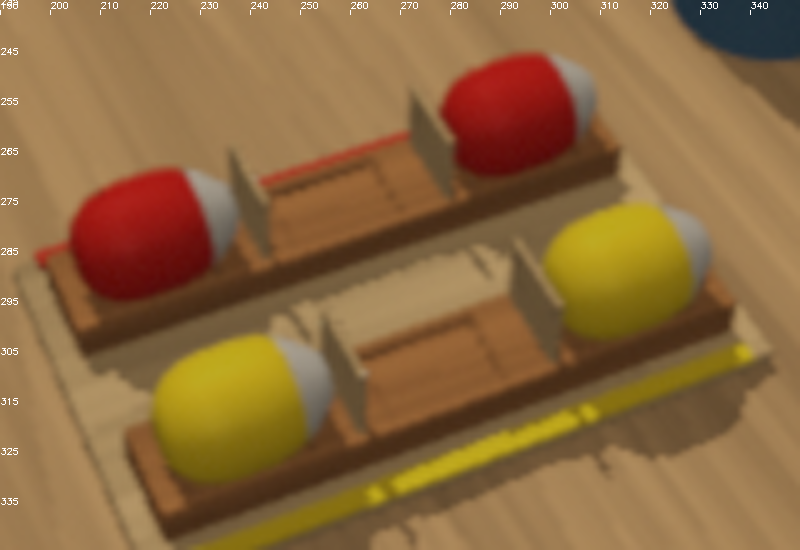

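```bash
cat >> h.py <<'E'
from scipy.optimize import least_squares
def fit(obs,x0):
    # obs: list of (camparams, local pts Nx3, uv Nx2); unknown x,y,yaw (deg)
    def w(q,L):
        a=np.radians(q[2]);c,s=np.cos(a),np.sin(a);L=np.array(L,float)
        return np.c_[q[0]+c*L[:,0]-s*L[:,1],q[1]+s*L[:,0]+c*L[:,1],L[:,2]]
    f=lambda q:np.concatenate([(proj(p,w(q,L))-np.array(uv)).ravel() for p,L,uv in obs])
    r=least_squares(f,x0,x_scale=[.01,.01,1]); return r.x,r.fun.reshape(-1,2)
def cp(x0,y0,s,pts): return [((u+.5)/s-.5+x0,(v+.5)/s-.5+y0) for u,v in pts]
E
python3 - <<'E'
from h import *
np.set_printoptions(precision=4,suppress=True)
T=optics.camera_params('top'); S=optics.camera_params('side')
# box: x up in image, y left
L=[(.086,.059,.04),(.086,-.059,.04),(-.086,-.059,.04),(-.086,.059,.04)]
print('box',fit([(T,L,cp(95,165,6,[(52,115),(350,48),(430,487),(117,558)]))],[.4,.3,0]))
L=[(.0285,.019,.024),(.0285,-.019,.024),(-.0285,-.019,.024),(-.0285,.019,.024)]
print('rest',fit([(T,L,cp(225,200,8,[(138,160),(262,124),(322,315),(195,352)]))],[.4,0,0]))
# rack: divider tops z=.056 at x=+-.0375,y=.042+-.017 ; rails y +-.042
L=[(.122,.075,.008),(.122,-.075,.008)]
Ls=[(.0375,.059,.056),(.0375,.025,.056),(-.0375,.059,.056),(-.0375,.025,.056),(.0375,-.025,.056),(.0375,-.059,.056),(-.0375,-.025,.056),(-.0375,-.059,.056),(-.122,.023,.024),(-.122,-.061,.024),(.122,-.061,.024),(.122,.023,.024)]
us=cp(190,235,5,[(412,92),(453,138),(230,150),(270,207),(514,238),(560,300),(322,312),(366,376),(88,350),(168,536),(735,300),(618,148)])
print('rack',fit([(T,L,cp(320,175,6,[(92,70),(487,80)])),(S,Ls,us)],[.4,-.3,0]))
# eggs: centres along axis silhouette
for n,e,z in (('yel wide',(145,206),.028),('yel tip',(160,371),.028),('red tip',(308,181),.028),('red wide',(325,346),.028),('ysides',(95,270),.028),('ys',(220,275),.028)):
    print(n,at(T,cp(95,165,6,[e])[0],z))
E
```

```text
box (array([ 0.5908,  0.2634, 11.343 ]), array([[-1.2465, -0.9104],
       [ 0.8077, -1.0767],
       [ 0.99  ,  0.7036],
       [-0.5606,  1.081 ]]))
rest (array([ 0.5522,  0.001 , 15.3282]), array([[-0.3611, -0.0821],
       [ 0.3247, -0.4393],
       [ 0.2685,  0.0755],
       [-0.2314,  0.4262]]))
rack (array([ 0.5224, -0.2634, -0.6025]), array([[-0.7073,  1.4524],
       [-1.9747, -1.1934],
       [-0.6857, -1.3176],
       [-0.4122,  1.3273],
       [-0.1828, -0.4728],
       [-0.4839,  0.6982],
       [ 0.7466, -0.    ],
       [ 1.3039,  1.2376],
       [ 1.2815, -0.4411],
       [ 1.3888,  1.2976],
       [-6.628 ,  0.5345],
       [-4.569 ,  0.4283],
       [ 5.4588, -2.3175],
       [ 4.3885, -2.3044]]))
yel wide [0.628  0.3034 0.028 ]
yel tip [0.5655 0.2951 0.028 ]
red tip [0.636  0.2422 0.028 ]
red wide [0.5733 0.2339 0.028 ]
ysides [0.6041 0.3211 0.028 ]
ys [0.601  0.2741 0.028 ]
```

```bash
cat >> h.py <<'E'
def pose():
    s=sensors.get_state(); return s['tcp_pos'],Ro.from_euler('xyz',s['orientation'],degrees=True),s
def plan(target,yaw,n=None,vmax=.035,rp=(180,0)):
    """constant body twist rows from measured pose to target (TCP), tool down with yaw"""
    p,R,s=pose(); Rt=Ro.from_euler('xyz',[rp[0],rp[1],yaw],degrees=True)
    rv=(R.inv()*Rt).as_rotvec(degrees=True)
    d=np.array(target)-p
    if n is None: n=int(max(np.ceil(np.linalg.norm(d)/vmax),np.ceil(np.abs(rv).max()/7.0),1))
    while True:
        w=rv/n; M=sum(((R*Ro.from_rotvec(w*k,degrees=True)).as_matrix() for k in range(n)))
        sft=np.linalg.solve(M,d)
        if np.linalg.norm(sft)<.041: break
        n+=1
    print('pos',np.round(p,4),'rpy',np.round(s['orientation'],2),'w',round(s['width'],4),'F',np.round(s['ft_force'],1),'t',s['time_s'])
    print(n,'rows x',[round(x,4)+0 for x in sft],[round(x,2)+0 for x in w])
E
python3 - <<'E'
from h import *
np.set_printoptions(precision=4,suppress=True)
for i in range(2):
    p,R,s=pose(); W=optics.camera_params('wrist'); c=-W['R'].T@W['t']
    print(p,s['orientation'],'cam in tool',R.inv().apply(c-p),'axis',R.inv().apply(W['R'][2]))
plan([.50,.25,.27],13)
E
```

```text
[0.2393 0.5224 0.2306] [-179.9838    0.0737   65.3731] cam in tool [ 0.0009 -0.0804 -0.1426] axis [0.     0.3123 0.95  ]
[0.2393 0.5224 0.2306] [-179.9838    0.0737   65.3731] cam in tool [ 0.0009 -0.0804 -0.1426] axis [0.     0.3123 0.95  ]
pos [0.2393 0.5224 0.2306] rpy [-179.98    0.07   65.37] w 0.0854 F [-0.2 -0.1 -0. ] t 0.15
11 rows x [np.float64(0.0013), np.float64(0.0355), np.float64(-0.0036)] [np.float64(0.0), np.float64(0.01), np.float64(4.76)]
```

Run:
```python
from h import *
plan([.58,.30,.20],13)
```

```text
pos [0.2393 0.5224 0.2306] rpy [-1.7998e+02  7.0000e-02  6.5370e+01] w 0.0854 F [-0.2 -0.1 -0. ] t 0.15
12 rows x [np.float64(0.0094), np.float64(0.0338), np.float64(0.0025)] [np.float64(0.0), np.float64(0.01), np.float64(4.36)]
```

>>> play_rows([
  [0.085, [0.0094, 0.0338, 0.0025], [0, 0, 4.36]],
  [0.085, [0.0094, 0.0338, 0.0025], [0, 0, 4.36]],
  [0.085, [0.0094, 0.0338, 0.0025], [0, 0, 4.36]],
  [0.085, [0.0094, 0.0338, 0.0025], [0, 0, 4.36]],
  [0.085, [0.0094, 0.0338, 0.0025], [0, 0, 4.36]],
  [0.085, [0.0094, 0.0338, 0.0025], [0, 0, 4.36]],
  [0.085, [0.0094, 0.0338, 0.0025], [0, 0, 4.36]],
  [0.085, [0.0094, 0.0338, 0.0025], [0, 0, 4.36]],
  [0.085, [0.0094, 0.0338, 0.0025], [0, 0, 4.36]],
  [0.085, [0.0094, 0.0338, 0.0025], [0, 0, 4.36]],
  [0.085, [0.0094, 0.0338, 0.0025], [0, 0, 4.36]],
  [0.085, [0.0094, 0.0338, 0.0025], [0, 0, 4.36]],
], newtons=30)

```text
time_s: 1.15
tcp_pos: [0.5813, 0.2995, 0.2006]
orientation: [-180.0, 0.0, 12.8]
ft_force: [-1.1, -0.4, 0.2]
width: 0.0852
```

```bash
cat >> h.py <<'E'
import pickle
def shot(tag,cam='wrist'):
    W=optics.camera_params(cam); im=optics.read_camera(cam)
    W2=optics.camera_params(cam)
    if cam=='wrist': print('cam drift',np.abs(W['t']-W2['t']).max())
    pickle.dump((W2,im),open(f'pics/{tag}.pkl','wb')); cv2.imwrite(f'pics/{tag}.png',im[:,:,::-1]); return W2,im
def load(tag): return pickle.load(open(f'pics/{tag}.pkl','rb'))
E
python3 - <<'E'
from h import *
W,im=shot('w1'); p,R,s=pose(); print(p,s['orientation'],s['dq'].max())
E
```

```text
cam drift 0.0014542484749647117
[0.5846896  0.29340812 0.19998903] [1.79780891e+02 3.85453053e-03 1.23174755e+01] 2.822888251858314
```

View pics/w1.png

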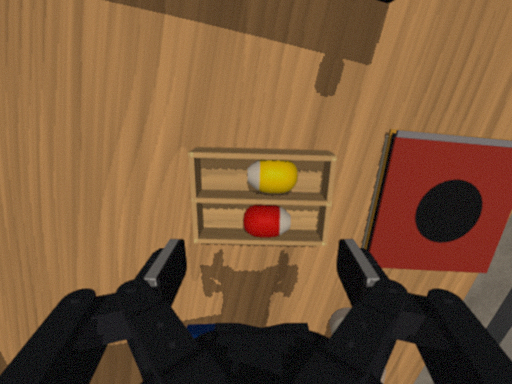

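Run:
```python
from h import *
for i in range(3):
    W,im=shot('w2'); p,R,s=pose(); print(p,s['orientation'],np.abs(s['dq']).max())
crop(im,175,135,180,120,4,'pics/w2c.png')
```

```text
cam drift 0.0005401196844375677
[0.58293872 0.29598133 0.20015768] [1.79892938e+02 5.37709536e-02 1.26068671e+01] 4.304564653185064
cam drift 0.0004854406212008028
[0.58147691 0.2983021  0.20040191] [1.79981135e+02 7.75274223e-02 1.28189018e+01] 3.269064831006785
cam drift 0.00023558273678901676
[0.5805326  0.29991324 0.2006533 ] [-1.79982014e+02  7.40652640e-02  1.29634014e+01] 2.357871683843838
```

View pics/w2c.png

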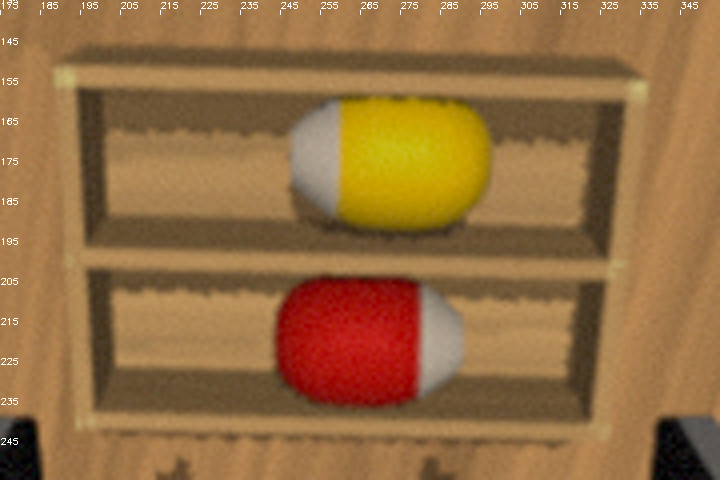

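Run:
```python
from h import *
np.set_printoptions(precision=4,suppress=True)
W,im=load('w2');T=optics.camera_params('top')
L=[(-.086,.059,.04),(.086,.059,.04),(.086,-.059,.04),(-.086,-.059,.04)]
L2=[L[1],L[2],L[3],L[0]]
w=cp(175,135,4,[(57,68),(647,80),(608,437),(78,431)]); t=cp(95,165,6,[(52,115),(350,48),(430,487),(117,558)])
print('box wrist',fit([(W,L,w)],[.6,.26,10]))
print('both',fit([(W,L,w),(T,[L[1],L[2],L[3],L[0]],t)],[.6,.26,10])[0])
for n,a,b in (('yel',(290,160),(490,163)),('red',(464,343),(276,340))):
    A,B=[at(W,x,.029) for x in cp(175,135,4,[a,b])]; d=A-B
    print(n,'c',(A+B)/2,'len',np.linalg.norm(d),'yaw',np.degrees(np.arctan2(d[1],d[0])))
# sides
for n,a,b in (('yel',(402,97),(402,231)),('red',(350,277),(350,406))):
    A,B=[at(W,x,.028) for x in cp(175,135,4,[a,b])]; print(n,(A+B)/2,np.linalg.norm(A-B))
for n,a,b in (('yel',(145,206),(160,371)),('red',(308,181),(325,346))):
    A,B=[at(T,x,.029) for x in cp(95,165,6,[a,b])]; d=A-B;print('top',n,(A+B)/2,np.linalg.norm(d),np.degrees(np.arctan2(d[1],d[0])))
```

```text
box wrist (array([ 0.5888,  0.267 , 11.9337]), array([[-0.8513, -0.0802],
       [ 0.4873, -0.2153],
       [ 0.3487,  0.6994],
       [ 0.0639, -0.1571]]))
both [ 0.5893  0.2661 11.7973]
yel c [0.5948 0.2988 0.029 ] len 0.06129887878588226 yaw -167.82709511555765
red c [0.6028 0.2387 0.029 ] len 0.060979742654486045 yaw 12.05754141378774
yel [0.5987 0.2982 0.028 ] 0.04270678350435001
red [0.5967 0.2363 0.028 ] 0.046004513461356054
top yel [0.5966 0.2989 0.029 ] 0.06294800676310151 7.608713782955902
top red [0.6045 0.2378 0.029 ] 0.06318012278600121 7.480864443536672
```

Run:
```python
from h import *
plan([.6035,.239,.09],12,n=5)
```

```text
pos [0.5805 0.2999 0.2007] rpy [-1.7998e+02  7.0000e-02  1.2960e+01] w 0.0851 F [-0.1 -0.1  0.6] t 1.35
5 rows x [np.float64(0.0018), np.float64(0.0129), np.float64(0.0221)] [np.float64(0.0), np.float64(0.01), np.float64(0.19)]
```

>>> play_rows([
  [0.085, [0.0018, 0.0129, 0.0221], [0, 0, 0.19]],
  [0.085, [0.0018, 0.0129, 0.0221], [0, 0, 0.19]],
  [0.085, [0.0018, 0.0129, 0.0221], [0, 0, 0.19]],
  [0.085, [0.0018, 0.0129, 0.0221], [0, 0, 0.19]],
  [0.085, [0.0018, 0.0129, 0.0221], [0, 0, 0.19]],
  [0.085, [0, 0, 0], [0, 0, 0]],
  [0.085, [0, 0, 0], [0, 0, 0]],
  [0.085, [0, 0, 0], [0, 0, 0]],
])

```text
time_s: 2.02
tcp_pos: [0.6034, 0.2416, 0.0922]
orientation: [-180.0, -0.1, 12.2]
ft_force: [1.1, -0.6, 1.0]
width: 0.0848
```

Run:
```python
from h import *
W,im=shot('w3');plan([.6035,.239,.008],12)
```

```text
cam drift 0.0006461378320914424
pos [0.6039 0.2417 0.0928] rpy [-1.7998e+02 -1.6000e-01  1.2210e+01] w 0.085 F [-0.4 -0.5 -0.7] t 2.0667
3 rows x [np.float64(-0.0004), np.float64(0.0009), np.float64(0.0283)] [np.float64(-0.01), np.float64(-0.05), np.float64(0.07)]
```

View pics/w3.png

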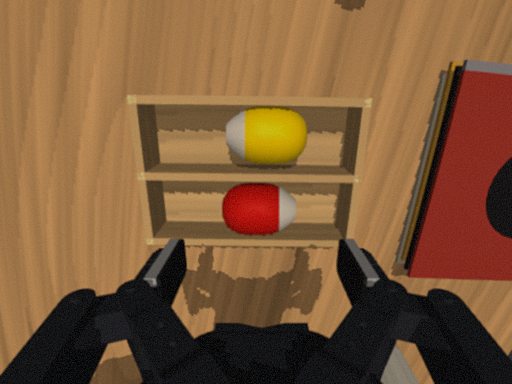

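Run:
```python
from h import *
np.set_printoptions(precision=4,suppress=True)
W,im=load('w3')
hsv=cv2.cvtColor(im,cv2.COLOR_RGB2HSV)
for n,z in (('red',0),('yel',0)):
    pass
w=[(128,97),(370,100),(350,243),(148,241)]
L=[(-.086,.059,.04),(.086,.059,.04),(.086,-.059,.04),(-.086,-.059,.04)]
print('box',fit([(W,L,w)],[.6,.26,10]))
for n,a,b in (('yel',(226,134),(307,136)),('red',(297,209),(222,209))):
    A,B=[at(W,x,.029) for x in (a,b)]; d=A-B
    print(n,'c',(A+B)/2,'len',np.linalg.norm(d),'yaw',np.degrees(np.arctan2(d[1],d[0])))
for i in range(3):
    shot('w3b'); p,R,s=pose(); print(p,s['orientation'],s['time_s'])
```

```text
box (array([ 0.5898,  0.2654, 11.5207]), array([[-1.2839, -1.8944],
       [ 1.151 , -1.8523],
       [ 1.5086,  3.2096],
       [-1.3603,  2.9447]]))
yel c [0.5965 0.2983 0.029 ] len 0.062334483882830874 yaw -169.12949593603926
red c [0.6041 0.2371 0.029 ] len 0.06301954711497466 yaw 12.215239622922732
cam drift 0.0002089481327182119
[0.6041 0.2416 0.093 ] [-179.9857   -0.1922   12.2036] 2.1167
cam drift 7.541363053488459e-05
[0.6041 0.2414 0.0929] [-179.9894   -0.1865   12.1967] 2.1667
cam drift 0.00020929100318534122
[0.604  0.2411 0.0927] [-179.9952   -0.1636   12.1813] 2.2167
```

>>> play_rows([
  [0.085, [0, 0.001, 0.015], [0, 0, 0]],
  [0.085, [0, 0, 0.015], [0, 0, 0]],
  [0.085, [0, 0, 0.015], [0, 0, 0]],
  [0.085, [0, 0, 0.012], [0, 0, 0]],
  [0.085, [0, 0, 0.01], [0, 0, 0]],
  [0.085, [0, 0, 0.008], [0, 0, 0]],
  [0.085, [0, 0, 0.006], [0, 0, 0]],
  [0.085, [0, 0, 0], [0, 0, 0]],
  [0.085, [0, 0, 0], [0, 0, 0]],
  [0.085, [0, 0, 0], [0, 0, 0]],
])

```text
time_s: 3.05
tcp_pos: [0.6041, 0.2391, 0.0104]
orientation: [180.0, -0.1, 12.1]
ft_force: [0.1, -0.4, -0.5]
width: 0.0853
```

Run:
```python
from h import *
W,im=shot('w4');plan([.6035,.239,.008],12);shot('s4','side')
```

```text
cam drift 0.00011129641909324306
pos [0.6042 0.2391 0.0106] rpy [ 1.80e+02 -8.00e-02  1.21e+01] w 0.0854 F [ 0.5 -0.3  0.5] t 3.1
1 rows x [np.float64(-0.0007), np.float64(0.0), np.float64(0.0026)] [np.float64(0.0), np.float64(-0.08), np.float64(0.1)]
```

View pics/w4.png

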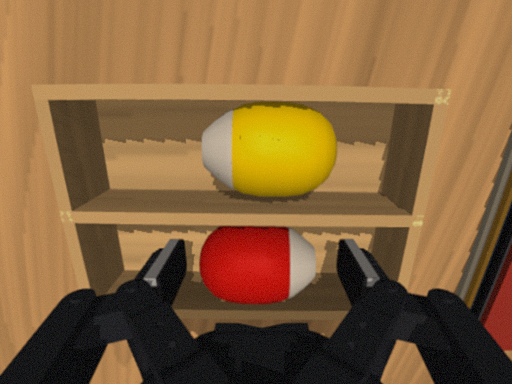

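>>> play_rows([
  [0.05, [0, 0, 0], [0, 0, 0]],
  [0.05, [0, 0, 0], [0, 0, 0]],
  [0.05, [0, 0, 0], [0, 0, 0]],
  [0.05, [0, 0, 0], [0, 0, 0]],
  [0.05, [0, 0, 0], [0, 0, 0]],
  [0.05, [0, 0, 0], [0, 0, 0]],
])

```text
time_s: 3.65
tcp_pos: [0.6038, 0.239, 0.0104]
orientation: [180.0, -0.0, 12.1]
ft_force: [-1.7, 0.1, 5.1]
width: 0.0596
```

Run:
```python
from h import *
W,im=shot('w5');plan([.6035,.239,.14],12)
```

```text
cam drift 3.3999808949358723e-06
pos [0.6039 0.239  0.0104] rpy [ 1.800e+02 -5.000e-02  1.211e+01] w 0.0596 F [-1.1 -0.2  4.7] t 3.7
4 rows x [np.float64(-0.0001), np.float64(0.0), np.float64(-0.0324)] [np.float64(0.0), np.float64(-0.01), np.float64(0.03)]
```

View pics/w5.png

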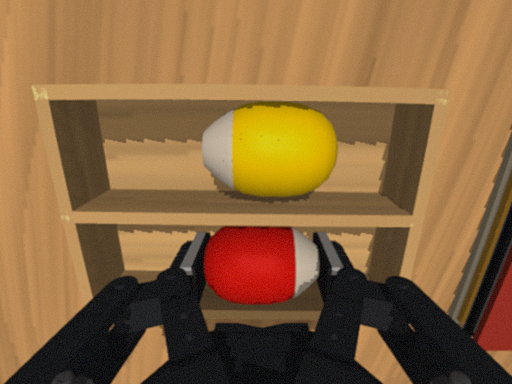

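>>> play_rows([
  [0.05, [0, 0, -0.01], [0, 0, 0]],
  [0.05, [0, 0, -0.02], [0, 0, 0]],
  [0.05, [0, 0, -0.025], [0, 0, 0]],
  [0.05, [0, 0, -0.025], [0, 0, 0]],
  [0.05, [0, 0, -0.02], [0, 0, 0]],
  [0.05, [0, 0, -0.01], [0, 0, 0]],
  [0.05, [0, 0, 0], [0, 0, 0]],
  [0.05, [0, 0, 0], [0, 0, 0]],
])

```text
time_s: 4.37
tcp_pos: [0.6034, 0.2389, 0.1197]
orientation: [-180.0, -0.0, 12.1]
ft_force: [-1.0, 0.5, -1.1]
width: 0.0595
```

Run:
```python
from h import *
W,im=shot('w6');plan([.57,.08,.12],15.3,n=8)
```

```text
cam drift 0.0010589210419718054
pos [0.6026 0.2388 0.1185] rpy [-1.80e+02  1.10e-01  1.21e+01] w 0.0588 F [-0.4  0.1 -0.8] t 4.4167
8 rows x [np.float64(-0.0086), np.float64(0.0183), np.float64(-0.0002)] [np.float64(0.0), np.float64(0.01), np.float64(-0.4)]
```

View pics/w6.png

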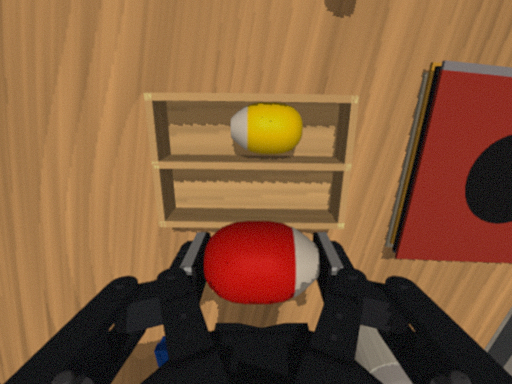

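>>> play_rows([
  [0.05, [-0.0086, 0.0183, 0], [0, 0, -0.4]],
  [0.05, [-0.0086, 0.0183, 0], [0, 0, -0.4]],
  [0.05, [-0.0086, 0.0183, 0], [0, 0, -0.4]],
  [0.05, [-0.0086, 0.0183, 0], [0, 0, -0.4]],
  [0.05, [-0.0086, 0.0183, 0], [0, 0, -0.4]],
  [0.05, [-0.0086, 0.0183, 0], [0, 0, -0.4]],
  [0.05, [-0.0086, 0.0183, 0], [0, 0, -0.4]],
  [0.05, [-0.0086, 0.0183, 0], [0, 0, -0.4]],
  [0.05, [0, 0, 0], [0, 0, 0]],
  [0.05, [0, 0, 0], [0, 0, 0]],
  [0.05, [0, 0, 0], [0, 0, 0]],
])

```text
time_s: 5.33
tcp_pos: [0.5701, 0.0809, 0.1185]
orientation: [-179.9, 0.1, 15.3]
ft_force: [-0.6, 0.8, -0.5]
width: 0.0594
```

Run:
```python
from h import *
W,im=shot('w7');p,R,s=pose();print(p,s['orientation']);crop(im,200,130,120,100,6,'pics/w7c.png')
```

```text
cam drift 0.0002951249451019766
[0.57029294 0.08126297 0.11880801] [-1.79953007e+02  8.20608908e-02  1.53187238e+01]
```

View pics/w7.png

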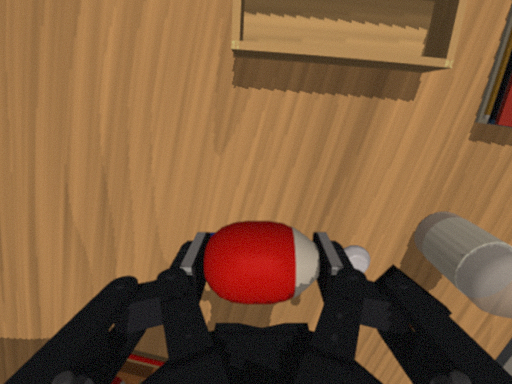

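View pics/w7c.png

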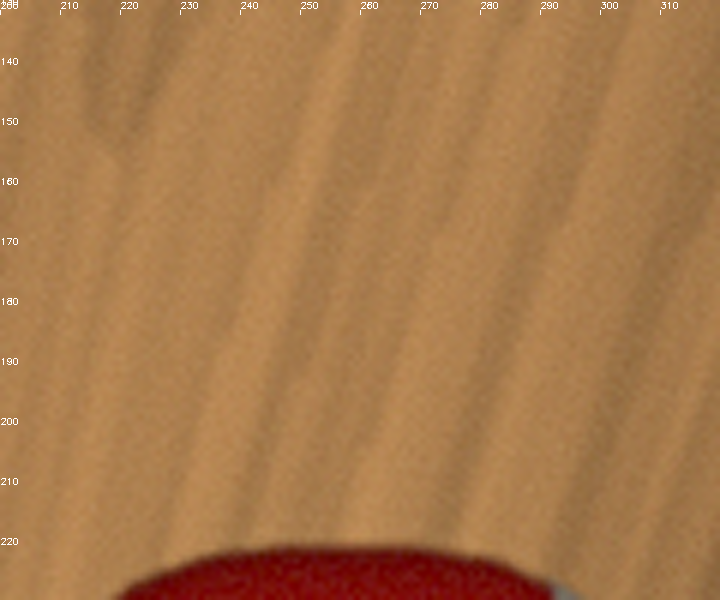

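Run:
```python
from h import *
plan([.56,-.07,.12],15.3,n=6)
```

```text
pos [0.5703 0.0813 0.1188] rpy [-1.7995e+02  8.0000e-02  1.5320e+01] w 0.0589 F [-0.1  1.2 -0.4] t 5.3833
6 rows x [np.float64(-0.0083), np.float64(0.0239), np.float64(-0.0002)] [np.float64(-0.01), np.float64(0.01), np.float64(0.0)]
```

>>> play_rows([
  [0.05, [-0.0083, 0.0239, 0], [0, 0, 0]],
  [0.05, [-0.0083, 0.0239, 0], [0, 0, 0]],
  [0.05, [-0.0083, 0.0239, 0], [0, 0, 0]],
  [0.05, [-0.0083, 0.0239, 0], [0, 0, 0]],
  [0.05, [-0.0083, 0.0239, 0], [0, 0, 0]],
  [0.05, [-0.0083, 0.0239, 0], [0, 0, 0]],
  [0.05, [0, 0, 0], [0, 0, 0]],
  [0.05, [0, 0, 0], [0, 0, 0]],
  [0.05, [0, 0, 0], [0, 0, 0]],
  [0.05, [0, 0, 0], [0, 0, 0]],
])

```text
time_s: 6.22
tcp_pos: [0.5606, -0.0695, 0.1195]
orientation: [-180.0, 0.0, 15.4]
ft_force: [0.5, 0.3, 0.9]
width: 0.0594
```

Run:
```python
from h import *
W,im=shot('w8');p,R,s=pose();print(p,s['orientation']);crop(im,200,110,120,100,6,'pics/w8c.png')
```

```text
cam drift 0.0001363963702916693
[ 0.56060524 -0.06949077  0.11957156] [-1.79971550e+02  1.64699331e-02  1.54021365e+01]
```

View pics/w8.png

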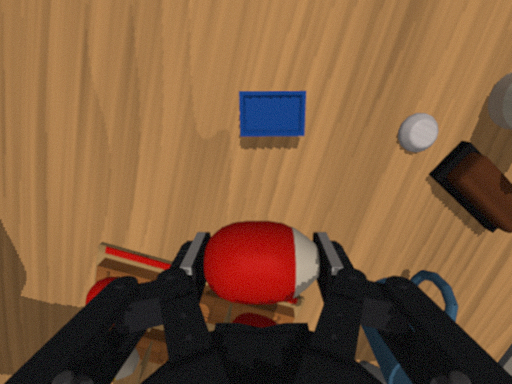

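View pics/w8c.png

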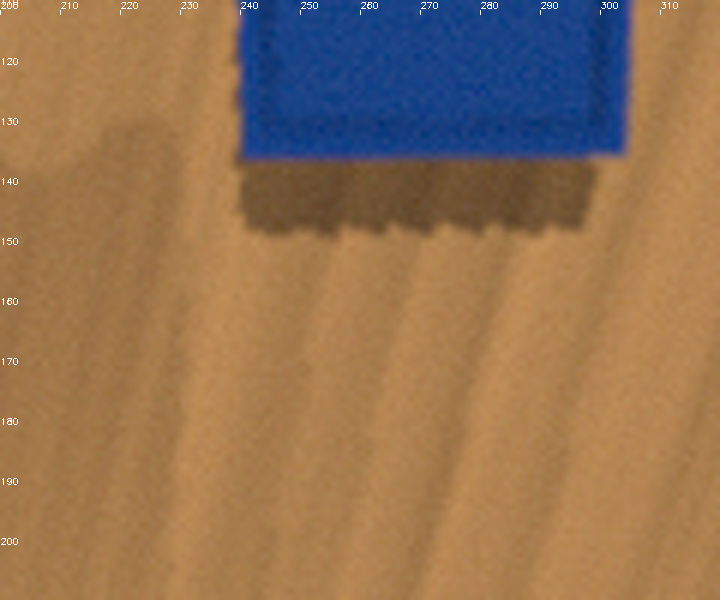

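Run:
```python
from h import *
W,im=load('w8');crop(im,225,80,100,70,8,'pics/w8d.png')
```

```text
(no output)
```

View pics/w8d.png

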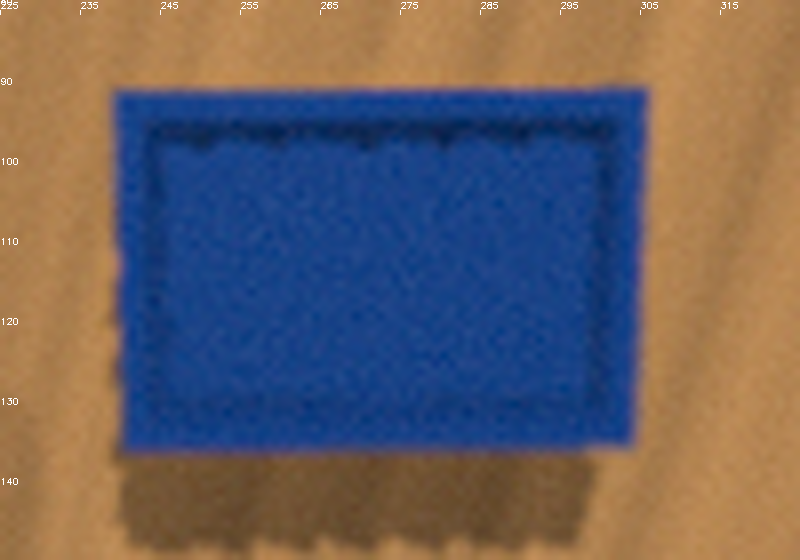

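Run:
```python
from h import *
np.set_printoptions(precision=4,suppress=True)
W,im=load('w8');T=optics.camera_params('top')
L=[(-.0285,.019,.024),(.0285,.019,.024),(.0285,-.019,.024),(-.0285,-.019,.024)]
w=cp(225,80,8,[(114,91),(649,89),(634,449),(124,452)]); t=cp(225,200,8,[(138,160),(262,124),(322,315),(195,352)])
q,r=fit([(W,L,w)],[.55,0,15]);print(q,r)
print(fit([(W,L,w),(T,[L[1],L[2],L[3],L[0]],t)],[.55,0,15]))
p,R,s=pose();print(p)
z=p[2]+.0176
A,B=at(W,(319.5,264),z),at(W,(204,262),z);print((A+B)/2,np.linalg.norm(A-B),np.degrees(np.arctan2(*(A-B)[1::-1])))
C,D=at(W,(262,222),z+.005),at(W,(262,303),z-.005);print((C+D)/2,C,D)
plan([q[0],q[1],.12],q[2],n=4)
```

```text
[ 0.5512  0.0018 15.7643] [[-0.2306 -0.0534]
 [ 0.2111 -0.0974]
 [ 0.2201  0.1387]
 [-0.1989  0.0579]]
(array([ 0.5513,  0.0017, 15.7119]), array([[-0.0897,  0.0846],
       [ 0.3398,  0.1065],
       [ 0.3037,  0.3245],
       [-0.1036,  0.1842],
       [-0.7574,  0.3959],
       [-0.1   , -0.071 ],
       [ 0.0038,  0.4025],
       [-0.4663,  0.8656]]))
[ 0.5606 -0.0695  0.1196]
[ 0.5623 -0.072   0.1372] 0.06340290746494803 14.331578275395017
[ 0.5629 -0.0741  0.1372] [ 0.5551 -0.0458  0.1422] [ 0.5708 -0.1024  0.1322]
pos [ 0.5606 -0.0695  0.1196] rpy [-179.97    0.02   15.4 ] w 0.0593 F [ 0.2  0.2 -1. ] t 6.2667
4 rows x [np.float64(0.0025), np.float64(-0.0178), np.float64(-0.0001)] [np.float64(-0.01), np.float64(0.0), np.float64(-0.09)]
```

>>> play_rows([
  [0.05, [0.0025, -0.0178, 0], [0, 0, -0.08]],
  [0.05, [0.0025, -0.0178, 0], [0, 0, -0.08]],
  [0.05, [0.0025, -0.0178, 0], [0, 0, -0.08]],
  [0.05, [0.0025, -0.0178, 0.01], [0, 0, -0.08]],
  [0.05, [0, 0, 0.02], [0, 0, 0]],
  [0.05, [0, 0, 0.02], [0, 0, 0]],
  [0.05, [0, 0, 0.02], [0, 0, 0]],
  [0.05, [0, 0, 0.01], [0, 0, 0]],
  [0.05, [0, 0, 0], [0, 0, 0]],
  [0.05, [0, 0, 0], [0, 0, 0]],
  [0.05, [0, 0, 0], [0, 0, 0]],
])

```text
time_s: 7.18
tcp_pos: [0.5522, 0.0005, 0.0409]
orientation: [180.0, -0.1, 15.6]
ft_force: [-0.5, -0.3, -0.7]
width: 0.0593
```

Run:
```python
from h import *
W,im=shot('w9');plan([.5512,.0017,.026],15.7,n=3);S,im2=shot('s9','side');crop(im2,170,130,110,110,5,'pics/s9c.png')
```

```text
cam drift 0.00021655924955499284
pos [5.525e-01 3.000e-04 4.120e-02] rpy [ 1.7994e+02 -1.2000e-01  1.5640e+01] w 0.059 F [-0.4  0.3  0.3] t 7.2333
3 rows x [np.float64(-0.0003), np.float64(-0.0006), np.float64(0.0051)] [np.float64(0.02), np.float64(-0.04), np.float64(-0.02)]
```

View pics/w9.png

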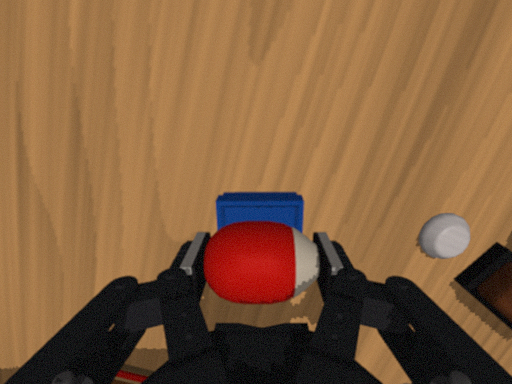

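View pics/s9c.png

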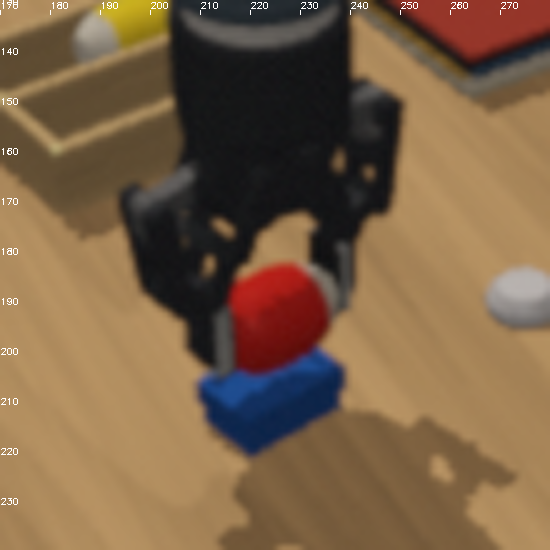

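>>> play_rows([
  [0.05, [-0.0004, -0.0008, 0.004], [0, 0, 0]],
  [0.05, [0, 0, 0.004], [0, 0, 0]],
  [0.05, [0, 0, 0.003], [0, 0, 0]],
  [0.05, [0, 0, 0.002], [0, 0, 0]],
  [0.05, [0, 0, 0], [0, 0, 0]],
  [0.05, [0, 0, 0], [0, 0, 0]],
  [0.05, [0, 0, 0], [0, 0, 0]],
])

```text
time_s: 7.87
tcp_pos: [0.5508, 0.001, 0.0268]
orientation: [-180.0, 0.0, 15.6]
ft_force: [-0.3, 0.7, -0.6]
width: 0.0594
```

Run:
```python
from h import *
W,im=shot('w10');plan([.5512,.0017,.0249],15.7,n=3)
```

```text
cam drift 6.703945297181768e-05
pos [0.5509 0.001  0.0269] rpy [ 1.7999e+02 -1.0000e-02  1.5620e+01] w 0.059 F [-0.3  0.4 -0.8] t 7.9167
3 rows x [np.float64(0.0002), np.float64(-0.0002), np.float64(0.0007)] [np.float64(0.0), np.float64(0.0), np.float64(-0.03)]
```

No contact yet, so I'll lower it in small steps and watch the force.

>>> play_rows([
  [0.05, [0, 0, 0.001], [0, 0, 0]],
  [0.05, [0, 0, 0.001], [0, 0, 0]],
  [0.05, [0, 0, 0], [0, 0, 0]],
  [0.05, [0, 0, 0], [0, 0, 0]],
])

```text
time_s: 8.25
tcp_pos: [0.551, 0.001, 0.025]
orientation: [180.0, -0.0, 15.6]
ft_force: [-0.7, 0.1, 1.3]
width: 0.0595
```

>>> play_rows([
  [0.05, [0, 0, 0.001], [0, 0, 0]],
  [0.05, [0, 0, 0], [0, 0, 0]],
  [0.05, [0, 0, 0], [0, 0, 0]],
])

```text
time_s: 8.5
tcp_pos: [0.5511, 0.001, 0.0249]
orientation: [180.0, -0.0, 15.6]
ft_force: [-2.9, 0.5, 10.2]
width: 0.0594
```

>>> play_rows([
  [0.062, [0, 0, 0], [0, 0, 0]],
  [0.066, [0, 0, 0], [0, 0, 0]],
  [0.085, [0, 0, 0], [0, 0, 0]],
  [0.085, [0, 0, 0], [0, 0, 0]],
  [0.085, [0, 0, 0], [0, 0, 0]],
  [0.085, [0, 0, 0], [0, 0, 0]],
])

```text
time_s: 9.0
tcp_pos: [0.5506, 0.0011, 0.0236]
orientation: [-180.0, 0.0, 15.6]
ft_force: [0.6, -0.3, -0.7]
width: 0.085
```

Run:
```python
from h import *
W,im=shot('w11');plan([.5512,.0017,.12],15.7,n=5)
```

```text
cam drift 2.7876574694829515e-05
pos [0.5506 0.0011 0.0236] rpy [-1.7999e+02  2.0000e-02  1.5620e+01] w 0.085 F [-0.7  0.   0.8] t 9.05
5 rows x [np.float64(0.0001), np.float64(-0.0001), np.float64(-0.0193)] [np.float64(0.0), np.float64(0.0), np.float64(-0.02)]
```

View pics/w11.png

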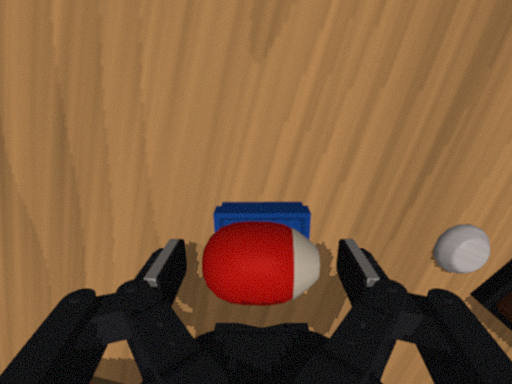

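>>> play_rows([
  [0.085, [0, 0, -0.012], [0, 0, 0]],
  [0.085, [0, 0, -0.02], [0, 0, 0]],
  [0.085, [0, 0, -0.025], [0, 0, 0]],
  [0.085, [0, 0, -0.025], [0, 0, -6.9]],
  [0.085, [0, 0, -0.014], [0, 0, -6.9]],
  [0.085, [0, 0, 0], [0, 0, -6.9]],
  [0.085, [0, 0, 0], [0, 0, -6.9]],
  [0.085, [0, 0, 0], [0, 0, -6.9]],
  [0.085, [0, 0, 0], [0, 0, -6.9]],
  [0.085, [0, 0, 0], [0, 0, -6.9]],
  [0.085, [0, 0, 0], [0, 0, -6.9]],
  [0.085, [0, 0, 0], [0, 0, -6.9]],
])

```text
time_s: 10.05
tcp_pos: [0.5509, 0.001, 0.1208]
orientation: [180.0, 0.0, 78.1]
ft_force: [0.1, -0.3, -0.2]
width: 0.0851
```

>>> play_rows([
  [0.085, [0, 0, 0], [0, 0, -6.9]],
  [0.085, [0, 0, 0], [0, 0, -6.9]],
  [0.085, [0, 0, 0], [0, 0, -6.9]],
  [0.085, [0, 0, 0], [0, 0, -6.9]],
  [0.085, [0, 0, 0], [0, 0, 0]],
  [0.085, [0, 0, 0], [0, 0, 0]],
  [0.085, [0, 0, 0], [0, 0, 0]],
  [0.085, [0, 0, 0], [0, 0, 0]],
])

```text
time_s: 10.72
tcp_pos: [0.5508, 0.0011, 0.1201]
orientation: [180.0, 0.0, 105.2]
ft_force: [1.1, 0.1, -0.8]
width: 0.0851
```

Run:
```python
from h import *
W,im=shot('w12');plan([.5512,.0017,.12],105.7,n=5)
```

```text
cam drift 0.00027213901401501595
pos [0.5507 0.0011 0.12  ] rpy [179.99   0.   105.22] w 0.0852 F [-0.3 -0.3 -0.8] t 10.7667
5 rows x [np.float64(0.0001), np.float64(0.0001), np.float64(0.0)] [np.float64(0.0), np.float64(0.0), np.float64(-0.1)]
```

View pics/w12.png

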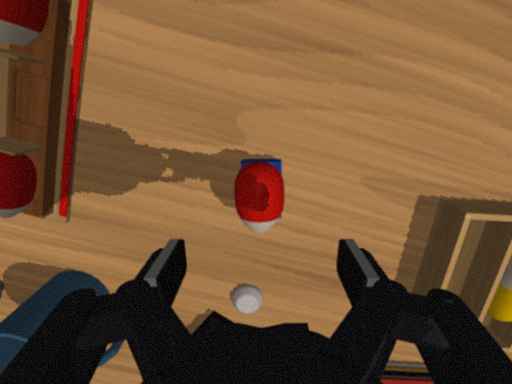

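>>> play_rows([
  [0.085, [0, 0, 0.02], [0, 0, -0.4]],
  [0.085, [0, 0, 0.02], [0, 0, 0]],
  [0.085, [0, 0, 0.02], [0, 0, 0]],
  [0.085, [0, 0, 0.018], [0, 0, 0]],
  [0.085, [0, 0, 0.012], [0, 0, 0]],
  [0.085, [0, 0, 0.006], [0, 0, 0]],
  [0.085, [0, 0, 0.002], [0, 0, 0]],
  [0.085, [0, 0, 0], [0, 0, 0]],
  [0.085, [0, 0, 0], [0, 0, 0]],
  [0.085, [0, 0, 0], [0, 0, 0]],
])

```text
time_s: 11.6
tcp_pos: [0.5517, 0.0009, 0.0229]
orientation: [179.9, 0.1, 105.7]
ft_force: [-0.1, 0.1, -0.3]
width: 0.0849
```

Run:
```python
from h import *
W,im=shot('w13');plan([.5512,.0017,.023],105.7,n=1)
```

```text
cam drift 7.393365790986373e-05
pos [0.5516 0.0009 0.0229] rpy [1.7990e+02 5.0000e-02 1.0572e+02] w 0.0852 F [ 0.2 -0.2  0.3] t 11.65
1 rows x [np.float64(0.0009), np.float64(-0.0002), np.float64(-0.0001)] [np.float64(0.1), np.float64(0.05), np.float64(0.02)]
```

View pics/w13.png

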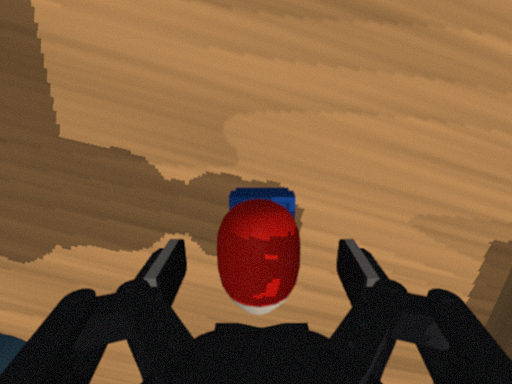

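>>> play_rows([
  [0.06, [-0.001, 0, 0], [0, 0, 0]],
  [0.035, [0, 0, 0], [0, 0, 0]],
  [0.035, [0, 0, 0], [0, 0, 0]],
  [0.035, [0, 0, 0], [0, 0, 0]],
  [0.035, [0, 0, 0], [0, 0, 0]],
  [0.035, [0, 0, 0], [0, 0, 0]],
  [0.035, [0, 0, 0], [0, 0, 0]],
])

```text
time_s: 12.23
tcp_pos: [0.5512, 0.0, 0.0221]
orientation: [180.0, 0.0, 105.7]
ft_force: [-1.1, -0.7, 5.0]
width: 0.0425
```

Run:
```python
from h import *
W,im=shot('w14');plan([.5512,.0017,.14],105.7,n=5)
```

```text
cam drift 1.4908807158257875e-05
pos [5.512e-01 1.000e-04 2.210e-02] rpy [1.7998e+02 1.0000e-02 1.0573e+02] w 0.0421 F [-1.1  1.1  4.4] t 12.2833
5 rows x [np.float64(0.0003), np.float64(0.0001), np.float64(-0.0236)] [np.float64(0.0), np.float64(0.0), np.float64(0.01)]
```

View pics/w14.png

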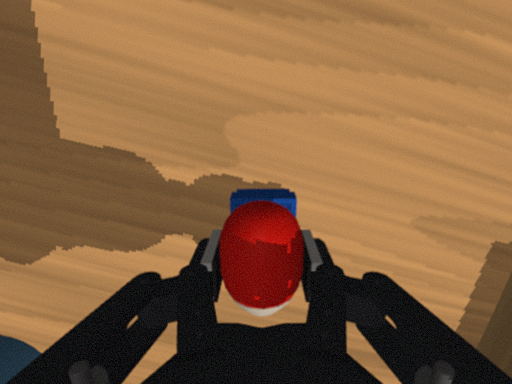

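>>> play_rows([
  [0.035, [0, 0, -0.008], [0, 0, 0]],
  [0.035, [0, 0, -0.015], [0, 0, 0]],
  [0.035, [0, 0, -0.025], [0, 0, 0]],
  [0.035, [0, 0, -0.03], [0, 0, 0]],
  [0.035, [0, 0, -0.03], [0, 0, 0]],
  [0.035, [0, 0, -0.015], [0, 0, 0]],
  [0.035, [0, 0, 0], [0, 0, 0]],
  [0.035, [0, 0, 0], [0, 0, 0]],
])

```text
time_s: 12.95
tcp_pos: [0.5514, 0.0, 0.1455]
orientation: [179.9, 0.1, 105.7]
ft_force: [0.5, 0.0, -1.1]
width: 0.0424
```

Run:
```python
from h import *
plan([.60,-.23,.15],89.4,n=9)
```

```text
pos [0.5514 0.     0.1455] rpy [1.7991e+02 5.0000e-02 1.0573e+02] w 0.0424 F [ 0.5  0.  -1.1] t 12.95
9 rows x [np.float64(-0.0262), np.float64(0.0016), np.float64(-0.0005)] [np.float64(0.01), np.float64(0.0), np.float64(1.81)]
```

>>> play_rows([
  [0.035, [-0.0262, 0.0016, -0.0005], [0, 0, 1.81]],
  [0.035, [-0.0262, 0.0016, -0.0005], [0, 0, 1.81]],
  [0.035, [-0.0262, 0.0016, -0.0005], [0, 0, 1.81]],
  [0.035, [-0.0262, 0.0016, -0.0005], [0, 0, 1.81]],
  [0.035, [-0.0262, 0.0016, -0.0005], [0, 0, 1.81]],
  [0.035, [-0.0262, 0.0016, -0.0005], [0, 0, 1.81]],
  [0.035, [-0.0262, 0.0016, -0.0005], [0, 0, 1.81]],
  [0.035, [-0.0262, 0.0016, -0.0005], [0, 0, 1.81]],
  [0.035, [-0.0262, 0.0016, -0.0005], [0, 0, 1.81]],
  [0.035, [0, 0, 0], [0, 0, 0]],
  [0.035, [0, 0, 0], [0, 0, 0]],
  [0.035, [0, 0, 0], [0, 0, 0]],
])

```text
time_s: 13.95
tcp_pos: [0.5987, -0.2293, 0.1471]
orientation: [-179.8, -0.1, 89.4]
ft_force: [-0.4, -0.4, 0.3]
width: 0.0426
```

Run:
```python
from h import *
W,im=shot('w15');shot('w15b');W,im=shot('w16');plan([.60,-.23,.15],89.4,n=9)
```

```text
cam drift 0.00017706053785560005
cam drift 0.00025620367691781
cam drift 0.00026963649965028313
pos [ 0.5995 -0.2288  0.1484] rpy [-1.7992e+02 -6.0000e-02  8.9520e+01] w 0.0422 F [ 0.2  0.3 -0.4] t 14.1
9 rows x [np.float64(-0.0001), np.float64(0.0001), np.float64(-0.0002)] [np.float64(-0.01), np.float64(-0.01), np.float64(0.01)]
```

View pics/w16.png

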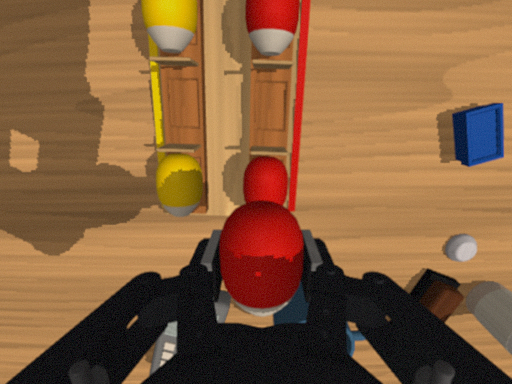

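Run:
```python
from h import *
W,im=load('w16');crop(im,140,30,180,140,4,'pics/w16c.png')
```

```text
(no output)
```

View pics/w16c.png

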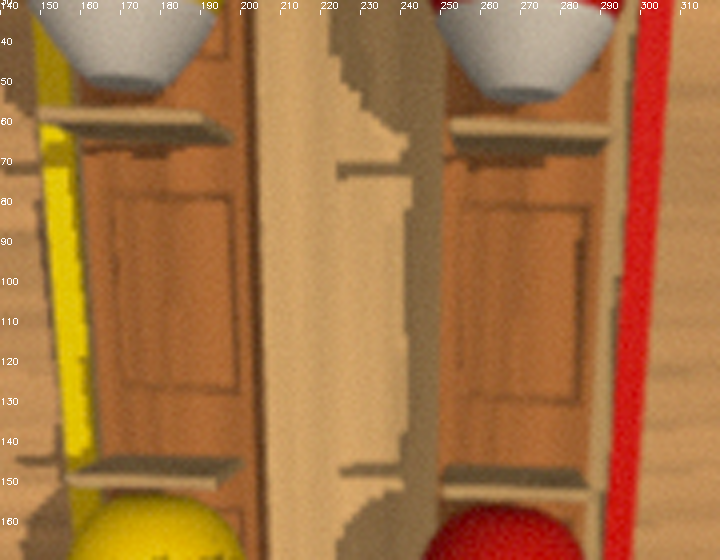

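Run:
```python
from h import *
np.set_printoptions(precision=4,suppress=True)
W,im=load('w16')
D=lambda y:[(-.0215,y-.014,.024),(-.0215,y+.014,.024),(.0215,y+.014,.024),(.0215,y-.014,.024)]
V=lambda y:[(-.0375,y-.017,.056),(-.0375,y+.017,.056),(.0375,y-.017,.056),(.0375,y+.017,.056)]
rd=cp(140,30,4,[(459,205),(588,207),(578,403),(463,400)]); yd=cp(140,30,4,[(112,195),(232,197),(238,390),(125,387)])
rv=cp(140,30,4,[(452,125),(609,130),(443,491),(588,495)]); yv=cp(140,30,4,[(40,116),(198,117),(70,480),(216,484)])
q0=[.52,-.26,0]
print('red dim',fit([(W,D(.042),rd)],q0)); print('yel dim',fit([(W,D(-.042),yd)],q0))
print('div',fit([(W,V(.042),rv),(W,V(-.042),yv)],q0))
q,r=fit([(W,D(.042),rd),(W,D(-.042),yd),(W,V(.042),rv),(W,V(-.042),yv)],q0);print('all',q)
a=np.radians(q[2])
for n,y in (('red',.042),('yel',-.042)): print(n,q[0]-np.sin(a)*y,q[1]+np.cos(a)*y)
T=optics.camera_params('top');S=optics.camera_params('side')
print(fit([(S,V(.042)+V(-.042),cp(190,235,5,[(270,207),(230,150),(453,138),(412,92),(366,376),(322,312),(560,300),(514,238)]))],q0))
```

```text
red dim (array([ 0.5223, -0.2605, -1.0108]), array([[ 1.3244,  1.2445],
       [-1.1878,  1.1062],
       [-0.2781, -1.5313],
       [ 0.1316, -1.0929]]))
yel dim (array([ 0.521 , -0.2597, -2.0606]), array([[ 0.1722,  0.7125],
       [-0.2174,  0.8372],
       [ 0.023 , -0.8887],
       [ 0.032 , -0.8158]]))
div (array([ 0.5237, -0.2611, -2.1204]), array([[-1.1257, -0.0711],
       [ 1.4492,  0.0956],
       [-0.492 , -0.0871],
       [ 1.2903,  0.039 ],
       [-1.1981, -0.2362],
       [ 0.8263,  0.2988],
       [-1.0514,  0.1317],
       [ 0.2825,  0.1097]]))
all [ 0.5227 -0.2607 -2.1263]
red 0.5242253000304712 -0.21870349141129264
yel 0.5211086870160505 -0.30264565437674373
(array([ 0.5222, -0.2624, -1.5071]), array([[-0.7791,  0.0623],
       [-0.1939, -1.1635],
       [-0.4507,  1.1534],
       [-0.4695, -1.5671],
       [ 0.329 ,  0.834 ],
       [ 0.5426, -0.9816],
       [ 0.5869,  1.2938],
       [ 0.3131, -0.0452]]))
```

Run:
```python
from h import *
plan([.5238,-.2190,.085],88,n=5)
```

```text
pos [ 0.5995 -0.2288  0.1484] rpy [-1.7992e+02 -6.0000e-02  8.9520e+01] w 0.0422 F [ 0.2  0.3 -0.4] t 14.1
5 rows x [np.float64(0.0017), np.float64(-0.0152), np.float64(0.0127)] [np.float64(-0.02), np.float64(-0.01), np.float64(0.3)]
```

>>> play_rows([
  [0.035, [0.0017, -0.0152, 0.0127], [0, 0, 0.3]],
  [0.035, [0.0017, -0.0152, 0.0127], [0, 0, 0.3]],
  [0.035, [0.0017, -0.0152, 0.0127], [0, 0, 0.3]],
  [0.035, [0.0017, -0.0152, 0.0127], [0, 0, 0.3]],
  [0.035, [0.0017, -0.0152, 0.0127], [0, 0, 0.3]],
  [0.035, [0, 0, 0], [0, 0, 0]],
  [0.035, [0, 0, 0], [0, 0, 0]],
  [0.035, [0, 0, 0], [0, 0, 0]],
  [0.035, [0, 0, 0], [0, 0, 0]],
])

```text
time_s: 14.85
tcp_pos: [0.5258, -0.2207, 0.0872]
orientation: [179.9, 0.1, 88.0]
ft_force: [-0.7, -0.0, -0.6]
width: 0.0422
```

Run:
```python
from h import *
W,im=shot('w17');S,im2=shot('s17','side');crop(im2,190,200,160,110,5,'pics/s17c.png');plan([.5238,-.2190,.04],88,n=3)
```

```text
cam drift 0.00014381568573285097
pos [ 0.5254 -0.2206  0.0869] rpy [1.7989e+02 7.0000e-02 8.7960e+01] w 0.0423 F [ 0.1 -0.2 -0.1] t 14.95
3 rows x [np.float64(0.0005), np.float64(-0.0006), np.float64(0.0156)] [np.float64(0.04), np.float64(0.02), np.float64(-0.01)]
```

View pics/w17.png

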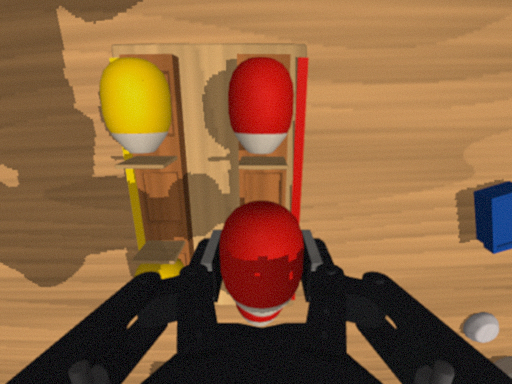

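View pics/s17c.png

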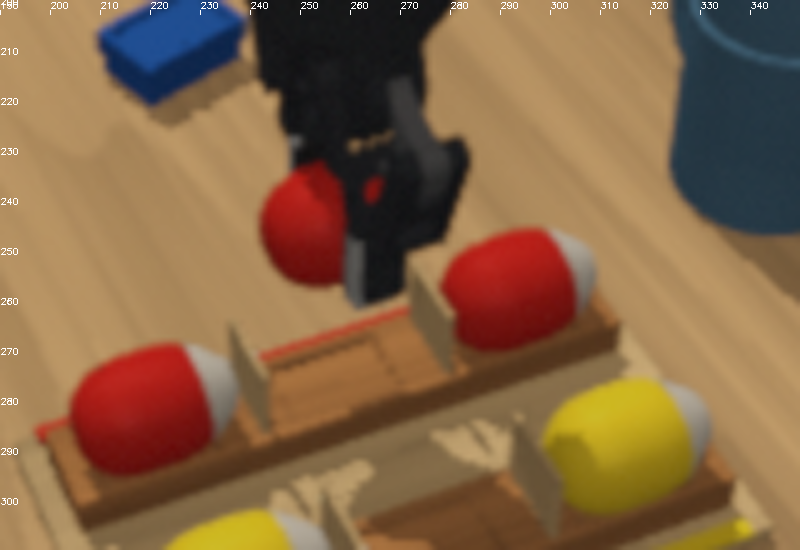

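>>> play_rows([
  [0.035, [0.0005, -0.0004, 0.012], [0, 0, 0]],
  [0.035, [0, 0, 0.012], [0, 0, 0]],
  [0.035, [0, 0, 0.01], [0, 0, 0]],
  [0.035, [0, 0, 0.008], [0, 0, 0]],
  [0.035, [0, 0, 0.005], [0, 0, 0]],
  [0.035, [0, 0, 0.002], [0, 0, 0]],
  [0.035, [0, 0, 0], [0, 0, 0]],
  [0.035, [0, 0, 0], [0, 0, 0]],
  [0.035, [0, 0, 0], [0, 0, 0]],
])

```text
time_s: 15.7
tcp_pos: [0.5241, -0.22, 0.0373]
orientation: [180.0, 0.0, 87.9]
ft_force: [0.5, -0.1, -1.0]
width: 0.0425
```

Run:
```python
from h import *
S,im2=shot('s18','side');crop(im2,190,200,160,110,5,'pics/s18c.png');plan([.5238,-.2190,.0221],88,n=3)
```

```text
pos [ 0.5241 -0.22    0.0374] rpy [1.7994e+02 4.0000e-02 8.7930e+01] w 0.0425 F [-0.5 -0.  -0.7] t 15.75
3 rows x [np.float64(0.0003), np.float64(-0.0001), np.float64(0.0051)] [np.float64(0.02), np.float64(0.01), np.float64(-0.02)]
```

View pics/s18c.png

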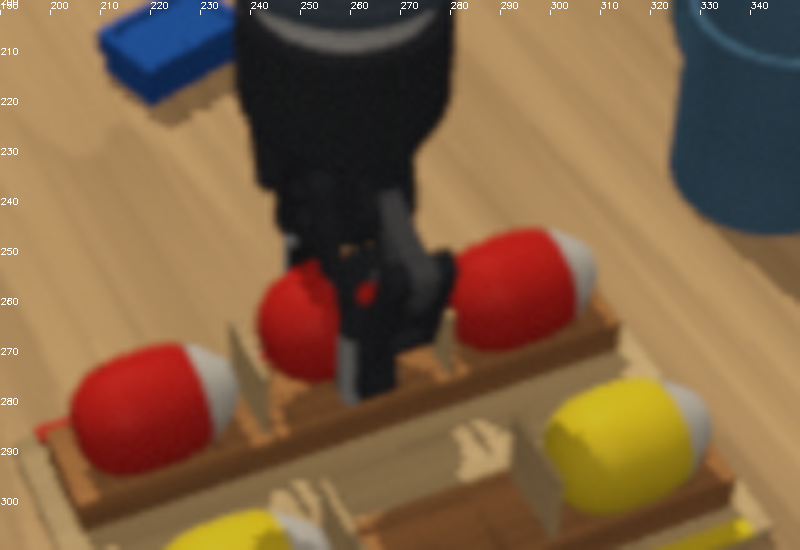

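>>> play_rows([
  [0.035, [0.0005, 0, 0.004], [0, 0, 0]],
  [0.035, [0, 0, 0.004], [0, 0, 0]],
  [0.035, [0, 0, 0.003], [0, 0, 0]],
  [0.035, [0, 0, 0.001], [0, 0, 0]],
  [0.035, [0, 0, 0], [0, 0, 0]],
  [0.035, [0, 0, 0], [0, 0, 0]],
  [0.035, [0, 0, 0], [0, 0, 0]],
])

```text
time_s: 16.33
tcp_pos: [0.5238, -0.2192, 0.0249]
orientation: [180.0, 0.0, 87.9]
ft_force: [-0.6, 0.8, -0.0]
width: 0.0428
```

>>> play_rows([
  [0.035, [0, 0, 0.001], [0, 0, 0]],
  [0.035, [0, 0, 0.001], [0, 0, 0]],
  [0.035, [0, 0, 0], [0, 0, 0]],
  [0.035, [0, 0, 0], [0, 0, 0]],
])

```text
time_s: 16.67
tcp_pos: [0.5237, -0.2192, 0.0228]
orientation: [-180.0, -0.0, 87.9]
ft_force: [-0.9, -0.2, -0.3]
width: 0.0425
```

>>> play_rows([
  [0.035, [0, 0, 0.001], [0, 0, 0]],
  [0.035, [0, 0, 0], [0, 0, 0]],
  [0.035, [0, 0, 0], [0, 0, 0]],
])

```text
time_s: 16.92
tcp_pos: [0.5239, -0.2193, 0.0222]
orientation: [180.0, 0.0, 87.9]
ft_force: [-0.5, 0.5, 3.7]
width: 0.0426
```

>>> play_rows([
  [0.044, [0, 0, 0.0005], [0, 0, 0]],
  [0.046, [0, 0, 0], [0, 0, 0]],
  [0.052, [0, 0, 0], [0, 0, 0]],
  [0.06, [0, 0, 0], [0, 0, 0]],
  [0.06, [0, 0, 0], [0, 0, 0]],
  [0.06, [0, 0, 0], [0, 0, 0]],
])

```text
time_s: 17.42
tcp_pos: [0.5236, -0.2192, 0.0212]
orientation: [-180.0, -0.0, 87.9]
ft_force: [-0.5, 0.2, 0.3]
width: 0.0598
```

Run:
```python
from h import *
S,im2=shot('s19','side');crop(im2,190,200,160,110,5,'pics/s19c.png');W,im=shot('w19');plan([.5238,-.2190,.0221],88,n=3)
```

```text
cam drift 1.3931653033150138e-05
pos [ 0.5237 -0.2192  0.0212] rpy [-180.     -0.     87.94] w 0.0598 F [-0.5  0.4  0.3] t 17.5167
3 rows x [np.float64(0.0001), np.float64(0.0), np.float64(-0.0003)] [np.float64(0.0), np.float64(0.0), np.float64(-0.02)]
```

View pics/s19c.png

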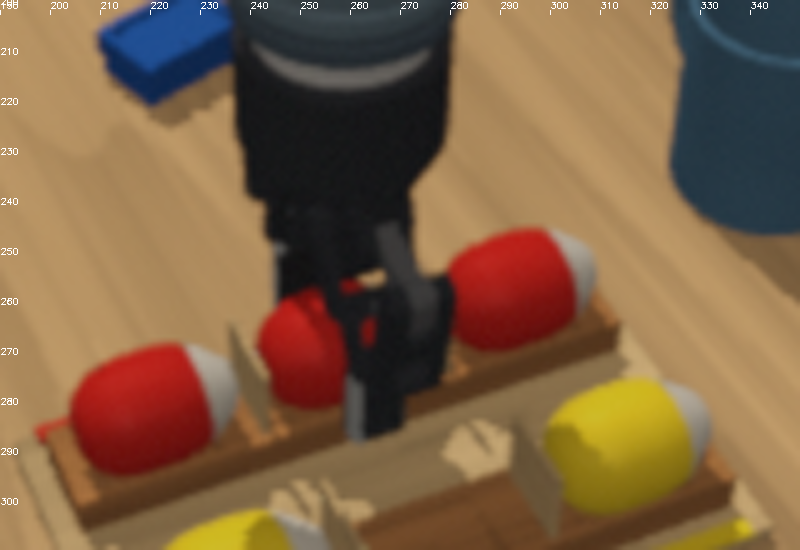

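View pics/w19.png

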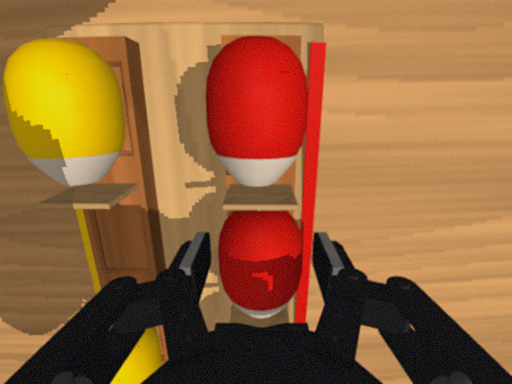

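>>> play_rows([
  [0.06, [0, 0, -0.008], [0, 0, 0]],
  [0.06, [0, 0, -0.015], [0, 0, 0]],
  [0.06, [0, 0, -0.025], [0, 0, 0]],
  [0.06, [0, 0, -0.03], [0, 0, 0]],
  [0.07, [0, 0, -0.03], [0, 0, 0]],
  [0.085, [0, 0, -0.012], [0, 0, 0]],
  [0.085, [0, 0, 0], [0, 0, 0]],
])

```text
time_s: 18.1
tcp_pos: [0.526, -0.2206, 0.1457]
orientation: [179.6, 0.2, 87.9]
ft_force: [1.0, -0.0, -0.2]
width: 0.0849
```

Run:
```python
from h import *
T,im=shot('t20','top');crop(im,320,175,100,100,6,'pics/t20c.png');plan([.5957,.2975,.13],12,n=17)
```

```text
pos [ 0.5247 -0.2198  0.1431] rpy [1.7981e+02 1.2000e-01 8.7940e+01] w 0.0854 F [ 0.3  0.1 -0.6] t 18.15
17 rows x [np.float64(0.0287), np.float64(-0.0165), np.float64(0.0007)] [np.float64(0.01), np.float64(0.0), np.float64(4.47)]
```

View pics/t20.png

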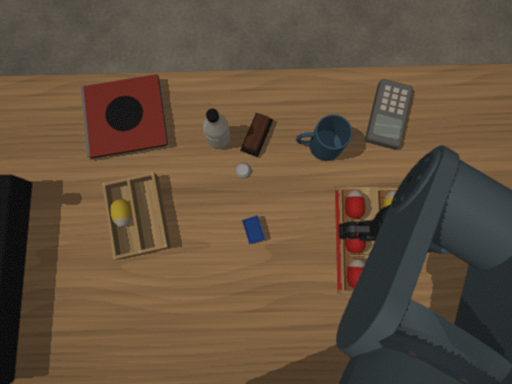

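>>> play_rows([
  [0.085, [0.0287, -0.0165, 0.0007], [0, 0, 4.47]],
  [0.085, [0.0287, -0.0165, 0.0007], [0, 0, 4.47]],
  [0.085, [0.0287, -0.0165, 0.0007], [0, 0, 4.47]],
  [0.085, [0.0287, -0.0165, 0.0007], [0, 0, 4.47]],
  [0.085, [0.0287, -0.0165, 0.0007], [0, 0, 4.47]],
  [0.085, [0.0287, -0.0165, 0.0007], [0, 0, 4.47]],
  [0.085, [0.0287, -0.0165, 0.0007], [0, 0, 4.47]],
  [0.085, [0.0287, -0.0165, 0.0007], [0, 0, 4.47]],
  [0.085, [0.0287, -0.0165, 0.0007], [0, 0, 4.47]],
  [0.085, [0.0287, -0.0165, 0.0007], [0, 0, 4.47]],
  [0.085, [0.0287, -0.0165, 0.0007], [0, 0, 4.47]],
  [0.085, [0.0287, -0.0165, 0.0007], [0, 0, 4.47]],
])

```text
time_s: 19.15
tcp_pos: [0.5001, 0.1649, 0.1306]
orientation: [-179.9, 0.2, 34.1]
ft_force: [0.8, -0.6, -0.3]
width: 0.0849
```

>>> play_rows([
  [0.085, [0.0287, -0.0165, 0.0007], [0, 0, 4.47]],
  [0.085, [0.0287, -0.0165, 0.0007], [0, 0, 4.47]],
  [0.085, [0.0287, -0.0165, 0.0007], [0, 0, 4.47]],
  [0.085, [0.0287, -0.0165, 0.0007], [0, 0, 4.47]],
  [0.085, [0.0287, -0.0165, 0.0007], [0, 0, 4.47]],
  [0.085, [0, 0, 0], [0, 0, 0]],
  [0.085, [0, 0, 0], [0, 0, 0]],
  [0.085, [0, 0, 0], [0, 0, 0]],
  [0.085, [0, 0, 0], [0, 0, 0]],
])

```text
time_s: 19.9
tcp_pos: [0.5945, 0.2974, 0.1281]
orientation: [180.0, 0.2, 11.9]
ft_force: [0.3, -0.9, 0.2]
width: 0.0851
```

Run:
```python
from h import *
W,im=shot('w21');T,t=shot('t21','top');crop(t,320,175,100,120,5,'pics/t21c.png');plan([.5957,.2975,.05],12,n=5)
```

```text
cam drift 0.0004010523694849555
pos [0.5951 0.2974 0.1292] rpy [1.7999e+02 5.0000e-02 1.1910e+01] w 0.0851 F [ 0.6 -0.1  0.2] t 20.0
5 rows x [np.float64(0.0001), np.float64(0.0), np.float64(0.0158)] [np.float64(0.0), np.float64(0.01), np.float64(-0.02)]
```

View pics/w21.png

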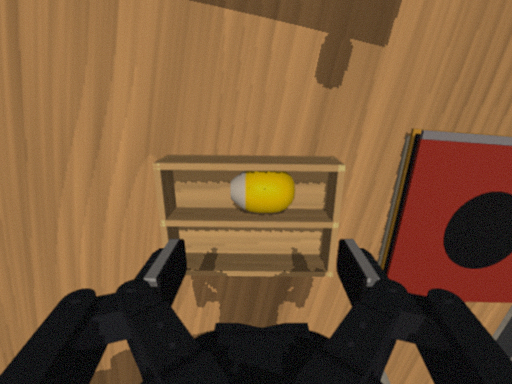

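View pics/t21c.png

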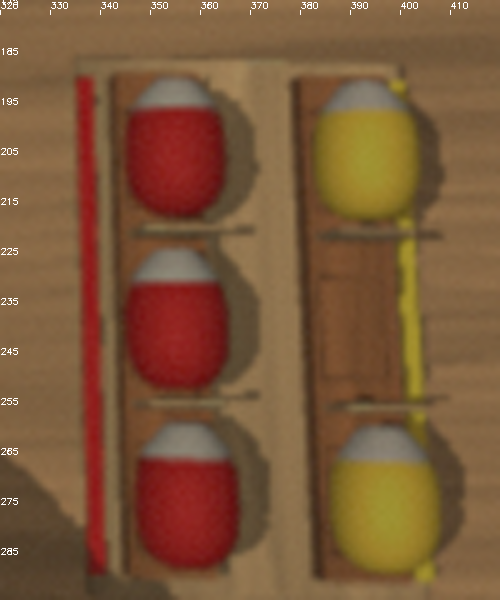

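>>> play_rows([
  [0.085, [0, 0, 0.02], [0, 0, 0]],
  [0.085, [0, 0, 0.02], [0, 0, 0]],
  [0.085, [0, 0, 0.02], [0, 0, 0]],
  [0.085, [0, 0, 0.018], [0, 0, 0]],
  [0.085, [0, 0, 0.014], [0, 0, 0]],
  [0.085, [0, 0, 0.01], [0, 0, 0]],
  [0.085, [0, 0, 0.008], [0, 0, 0]],
  [0.085, [0, 0, 0.006], [0, 0, 0]],
  [0.085, [0, 0, 0.004], [0, 0, 0]],
  [0.085, [0, 0, 0], [0, 0, 0]],
  [0.085, [0, 0, 0], [0, 0, 0]],
  [0.085, [0, 0, 0], [0, 0, 0]],
])

```text
time_s: 21.0
tcp_pos: [0.5964, 0.2986, 0.0102]
orientation: [-180.0, -0.1, 11.9]
ft_force: [-0.0, 0.3, 0.8]
width: 0.0851
```

Run:
```python
from h import *
W,im=shot('w22');plan([.5957,.2975,.0105],12,n=1)
```

```text
cam drift 5.892093809106713e-06
pos [0.5964 0.2986 0.0103] rpy [-1.7999e+02 -8.0000e-02  1.1950e+01] w 0.0849 F [0.3 0.2 0.1] t 21.05
1 rows x [np.float64(-0.0009), np.float64(0.001), np.float64(-0.0002)] [np.float64(-0.01), np.float64(-0.08), np.float64(-0.05)]
```

View pics/w22.png

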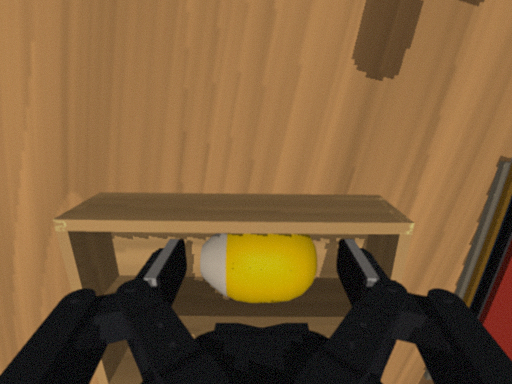

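>>> play_rows([
  [0.07, [-0.001, 0, 0], [0, 0, 0]],
  [0.05, [0, 0, 0], [0, 0, 0]],
  [0.05, [0, 0, 0], [0, 0, 0]],
  [0.05, [0, 0, 0], [0, 0, 0]],
  [0.05, [0, 0, 0], [0, 0, 0]],
  [0.05, [0, 0, 0], [0, 0, 0]],
])

```text
time_s: 21.55
tcp_pos: [0.5951, 0.2983, 0.0101]
orientation: [-180.0, -0.0, 11.9]
ft_force: [-2.5, -0.3, 4.9]
width: 0.0595
```

Run:
```python
from h import *
W,im=shot('w23');plan([.5957,.2975,.0105],12,n=1)
```

```text
cam drift 4.152071700902482e-06
pos [0.5951 0.2984 0.0101] rpy [-1.7999e+02 -4.0000e-02  1.1950e+01] w 0.0596 F [-1.9 -0.4  5.7] t 21.6
1 rows x [np.float64(0.0004), np.float64(0.001), np.float64(-0.0004)] [np.float64(-0.01), np.float64(-0.04), np.float64(-0.05)]
```

View pics/w23.png

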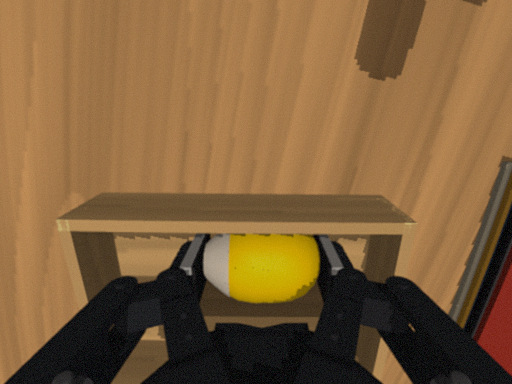

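>>> play_rows([
  [0.05, [0, 0, -0.01], [0, 0, 0]],
  [0.05, [0, 0, -0.02], [0, 0, 0]],
  [0.05, [0, 0, -0.025], [0, 0, 0]],
  [0.05, [0, 0, -0.025], [0, 0, 0]],
  [0.05, [0, 0, -0.02], [0, 0, 0]],
  [0.05, [0, 0, -0.01], [0, 0, 0]],
  [0.05, [0, 0, 0], [0, 0, 0]],
])

```text
time_s: 22.18
tcp_pos: [0.5966, 0.2988, 0.1228]
orientation: [-180.0, -0.3, 11.9]
ft_force: [0.9, 0.2, 0.4]
width: 0.0592
```

Run:
```python
from h import *
W,im=shot('w24');plan([.551,.0012,.09],15.7,n=10)
```

```text
cam drift 0.0015864058774854861
pos [0.5955 0.2984 0.1206] rpy [-1.7999e+02 -1.4000e-01  1.1950e+01] w 0.0597 F [ 0.4  0.5 -0.4] t 22.2333
10 rows x [np.float64(-0.0113), np.float64(0.0278), np.float64(0.003)] [np.float64(0.0), np.float64(-0.01), np.float64(-0.38)]
```

View pics/w24.png

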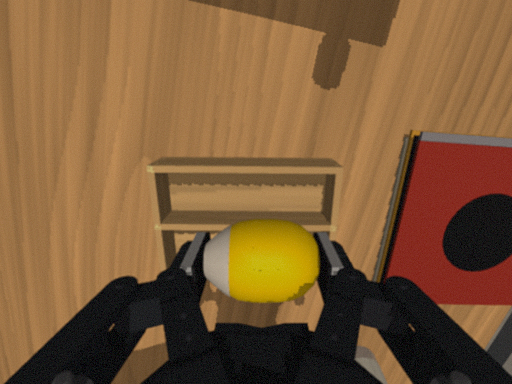

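>>> play_rows([
  [0.05, [-0.0113, 0.0278, 0.003], [0, 0, -0.38]],
  [0.05, [-0.0113, 0.0278, 0.003], [0, 0, -0.38]],
  [0.05, [-0.0113, 0.0278, 0.003], [0, 0, -0.38]],
  [0.05, [-0.0113, 0.0278, 0.003], [0, 0, -0.38]],
  [0.05, [-0.0113, 0.0278, 0.003], [0, 0, -0.38]],
  [0.05, [-0.0113, 0.0278, 0.003], [0, 0, -0.38]],
  [0.05, [-0.0113, 0.0278, 0.003], [0, 0, -0.38]],
  [0.05, [-0.0113, 0.0278, 0.003], [0, 0, -0.38]],
  [0.05, [-0.0113, 0.0278, 0.003], [0, 0, -0.38]],
  [0.05, [-0.0113, 0.0278, 0.003], [0, 0, -0.38]],
  [0.05, [0, 0, 0], [0, 0, 0]],
  [0.05, [0, 0, 0], [0, 0, 0]],
])

```text
time_s: 23.23
tcp_pos: [0.5491, 0.0003, 0.0874]
orientation: [-179.9, 0.2, 15.6]
ft_force: [0.1, 0.8, 0.0]
width: 0.0595
```

>>> play_rows([
  [0.05, [0, 0, 0], [0, 0, 0]],
  [0.05, [0, 0, 0], [0, 0, 0]],
  [0.05, [0, 0, 0], [0, 0, 0]],
])

```text
time_s: 23.48
tcp_pos: [0.5505, 0.0026, 0.089]
orientation: [-180.0, 0.0, 15.8]
ft_force: [0.3, 0.7, 0.2]
width: 0.0597
```

Run:
```python
from h import *
W,im=shot('w25');plan([.551,.0012,.04],15.7,n=4)
```

```text
cam drift 0.00014360782576622322
pos [0.5505 0.0026 0.0892] rpy [-1.7998e+02  2.0000e-02  1.5840e+01] w 0.0592 F [-0.2 -0.3 -0.3] t 23.5333
4 rows x [np.float64(0.0), np.float64(0.0004), np.float64(0.0123)] [np.float64(0.0), np.float64(0.0), np.float64(0.03)]
```

View pics/w25.png

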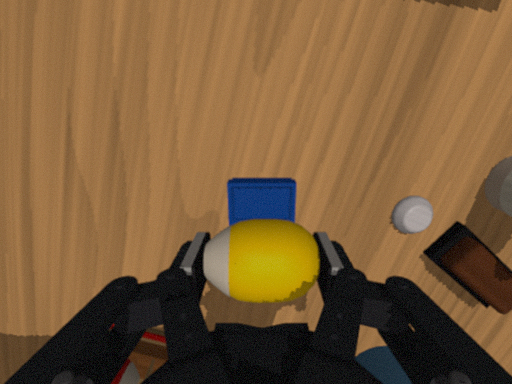

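>>> play_rows([
  [0.05, [0, 0.001, 0.012], [0, 0, 0]],
  [0.05, [0, 0, 0.014], [0, 0, 0]],
  [0.05, [0, 0, 0.012], [0, 0, 0]],
  [0.05, [0, 0, 0.008], [0, 0, 0]],
  [0.05, [0, 0, 0.005], [0, 0, 0]],
  [0.05, [0, 0, 0.004], [0, 0, 0]],
  [0.05, [0, 0, 0.003], [0, 0, 0]],
  [0.05, [0, 0, 0.002], [0, 0, 0]],
  [0.05, [0, 0, 0], [0, 0, 0]],
  [0.05, [0, 0, 0], [0, 0, 0]],
  [0.05, [0, 0, 0], [0, 0, 0]],
])

```text
time_s: 24.45
tcp_pos: [0.5513, 0.0003, 0.0299]
orientation: [180.0, -0.0, 15.7]
ft_force: [0.6, -0.0, 0.0]
width: 0.0594
```

Run:
```python
from h import *
W,im=shot('w26');plan([.551,.0012,.0246],15.7,n=4)
```

```text
cam drift 1.3977867652115172e-05
pos [5.513e-01 4.000e-04 2.980e-02] rpy [ 1.7998e+02 -4.0000e-02  1.5740e+01] w 0.0595 F [ 0.9 -0.8 -0.6] t 24.5
4 rows x [np.float64(0.0), np.float64(-0.0002), np.float64(0.0013)] [np.float64(0.01), np.float64(-0.01), np.float64(0.01)]
```

>>> play_rows([
  [0.05, [0, -0.0006, 0.002], [0, 0, 0]],
  [0.05, [0, 0, 0.001], [0, 0, 0]],
  [0.05, [0, 0, 0.001], [0, 0, 0]],
  [0.05, [0, 0, 0], [0, 0, 0]],
  [0.05, [0, 0, 0], [0, 0, 0]],
  [0.05, [0, 0, 0], [0, 0, 0]],
])

```text
time_s: 25.0
tcp_pos: [0.5507, 0.001, 0.0254]
orientation: [-180.0, 0.0, 15.7]
ft_force: [-0.5, -0.8, 0.4]
width: 0.0596
```

>>> play_rows([
  [0.05, [0, 0, 0.001], [0, 0, 0]],
  [0.05, [0, 0, 0], [0, 0, 0]],
  [0.05, [0, 0, 0], [0, 0, 0]],
])

```text
time_s: 25.25
tcp_pos: [0.551, 0.001, 0.0246]
orientation: [180.0, -0.0, 15.7]
ft_force: [-0.9, 0.8, 1.8]
width: 0.0591
```

>>> play_rows([
  [0.05, [0, 0, 0.0008], [0, 0, 0]],
  [0.05, [0, 0, 0], [0, 0, 0]],
  [0.062, [0, 0, 0], [0, 0, 0]],
  [0.066, [0, 0, 0], [0, 0, 0]],
  [0.085, [0, 0, 0], [0, 0, 0]],
  [0.085, [0, 0, 0], [0, 0, 0]],
  [0.085, [0, 0, 0], [0, 0, 0]],
  [0.085, [0, 0, 0], [0, 0, 0]],
])

```text
time_s: 25.92
tcp_pos: [0.5506, 0.0011, 0.0234]
orientation: [-180.0, 0.0, 15.7]
ft_force: [1.0, 0.3, 0.1]
width: 0.0846
```

Run:
```python
from h import *
W,im=shot('w27');plan([.551,.0012,.0246],15.7,n=4)
```

```text
cam drift 2.2668200372444325e-05
pos [0.5507 0.001  0.0235] rpy [-1.800e+02  1.000e-02  1.574e+01] w 0.0849 F [ 0.3 -0.3  0.1] t 25.9667
4 rows x [np.float64(0.0001), np.float64(0.0), np.float64(-0.0003)] [np.float64(0.0), np.float64(0.0), np.float64(0.01)]
```

View pics/w27.png

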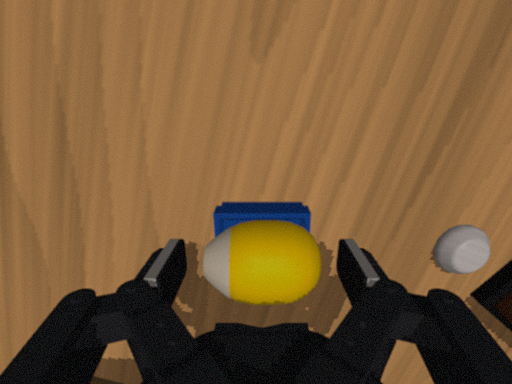

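>>> play_rows([
  [0.085, [0, 0, -0.012], [0, 0, 0]],
  [0.085, [0, 0, -0.02], [0, 0, 0]],
  [0.085, [0, 0, -0.025], [0, 0, 0]],
  [0.085, [0, 0, -0.025], [0, 0, 6.92]],
  [0.085, [0, 0, -0.014], [0, 0, 6.92]],
  [0.085, [0, 0, 0], [0, 0, 6.92]],
  [0.085, [0, 0, 0], [0, 0, 6.92]],
  [0.085, [0, 0, 0], [0, 0, 6.92]],
  [0.085, [0, 0, 0], [0, 0, 6.92]],
  [0.085, [0, 0, 0], [0, 0, 6.92]],
  [0.085, [0, 0, 0], [0, 0, 6.92]],
  [0.085, [0, 0, 0], [0, 0, 6.92]],
])

```text
time_s: 26.97
tcp_pos: [0.5509, 0.001, 0.1206]
orientation: [-180.0, -0.0, -46.9]
ft_force: [0.3, -0.3, 0.3]
width: 0.0852
```

>>> play_rows([
  [0.085, [0, 0, 0], [0, 0, 6.92]],
  [0.085, [0, 0, 0], [0, 0, 6.92]],
  [0.085, [0, 0, 0], [0, 0, 6.92]],
  [0.085, [0, 0, 0], [0, 0, 6.92]],
  [0.085, [0, 0, 0], [0, 0, 0]],
  [0.085, [0, 0, 0], [0, 0, 0]],
  [0.085, [0, 0, 0], [0, 0, 0]],
  [0.085, [0, 0, 0], [0, 0, 0]],
])

```text
time_s: 27.63
tcp_pos: [0.5508, 0.001, 0.1199]
orientation: [-180.0, -0.0, -74.1]
ft_force: [0.0, -0.2, -0.5]
width: 0.0851
```

Run:
```python
from h import *
W,im=shot('w28');plan([.551,.0012,.023],-74.3,n=5)
```

```text
cam drift 0.00031397509342881436
pos [0.5508 0.001  0.1198] rpy [-1.7999e+02 -1.0000e-02 -7.4110e+01] w 0.0852 F [-0.2  0.5  0.2] t 27.6833
5 rows x [np.float64(0.0), np.float64(0.0), np.float64(0.0194)] [np.float64(0.0), np.float64(0.0), np.float64(0.04)]
```

View pics/w28.png

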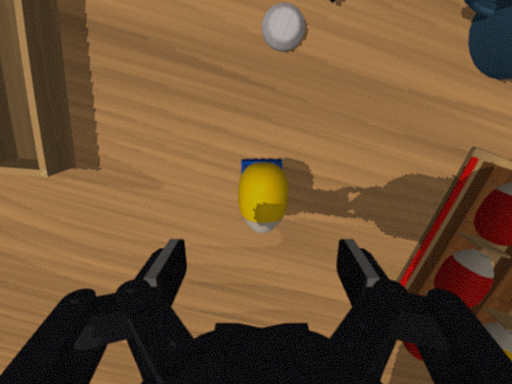

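>>> play_rows([
  [0.085, [0, 0, 0.02], [0, 0, 0]],
  [0.085, [0, 0, 0.02], [0, 0, 0]],
  [0.085, [0, 0, 0.02], [0, 0, 0]],
  [0.085, [0, 0, 0.018], [0, 0, 0]],
  [0.085, [0, 0, 0.012], [0, 0, 0]],
  [0.085, [0, 0, 0.006], [0, 0, 0]],
  [0.085, [0, 0, 0.002], [0, 0, 0]],
  [0.085, [0, 0, 0], [0, 0, 0]],
  [0.085, [0, 0, 0], [0, 0, 0]],
  [0.085, [0, 0, 0], [0, 0, 0]],
])

```text
time_s: 28.52
tcp_pos: [0.5517, 0.0009, 0.0227]
orientation: [-179.9, -0.1, -74.2]
ft_force: [-0.1, -0.7, 0.3]
width: 0.0854
```

Run:
```python
from h import *
W,im=shot('w29');plan([.551,.0012,.0225],-74.3,n=1)
```

```text
cam drift 5.849497157517369e-05
pos [0.5516 0.0009 0.0227] rpy [-1.799e+02 -5.000e-02 -7.420e+01] w 0.085 F [-0.   0.2 -0.2] t 28.5667
1 rows x [np.float64(-0.0005), np.float64(0.0005), np.float64(0.0002)] [np.float64(-0.1), np.float64(-0.05), np.float64(0.1)]
```

View pics/w29.png

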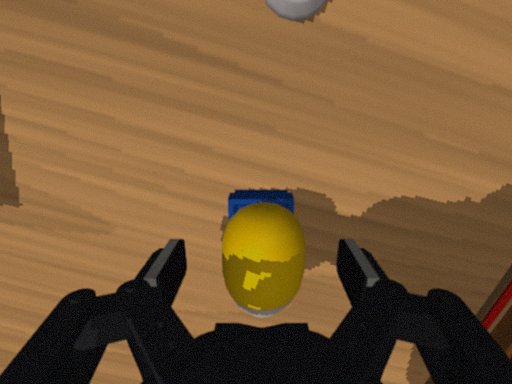

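>>> play_rows([
  [0.06, [0.0005, 0, 0], [0, 0, 0.1]],
  [0.035, [0, 0, 0], [0, 0, 0]],
  [0.035, [0, 0, 0], [0, 0, 0]],
  [0.035, [0, 0, 0], [0, 0, 0]],
  [0.035, [0, 0, 0], [0, 0, 0]],
  [0.035, [0, 0, 0], [0, 0, 0]],
  [0.035, [0, 0, 0], [0, 0, 0]],
])

```text
time_s: 29.15
tcp_pos: [0.5511, 0.0005, 0.022]
orientation: [-180.0, -0.0, -74.3]
ft_force: [-1.8, 0.2, 5.2]
width: 0.0425
```

Run:
```python
from h import *
W,im=shot('w30');plan([.551,.0012,.0225],-74.3,n=1)
```

```text
cam drift 1.969356261122268e-06
pos [5.511e-01 5.000e-04 2.200e-02] rpy [-1.7998e+02 -2.0000e-02 -7.4310e+01] w 0.0427 F [-1.4 -0.   5. ] t 29.2
1 rows x [np.float64(-0.0007), np.float64(-0.0001), np.float64(-0.0005)] [np.float64(-0.02), np.float64(-0.02), np.float64(-0.01)]
```

>>> play_rows([
  [0.035, [0, 0, -0.008], [0, 0, 0]],
  [0.035, [0, 0, -0.016], [0, 0, 0]],
  [0.035, [0, 0, -0.026], [0, 0, 0]],
  [0.035, [0, 0, -0.03], [0, 0, -3]],
  [0.035, [0, 0, -0.028], [0, 0, -6.5]],
  [0.035, [0, 0, -0.015], [0, 0, -6.5]],
  [0.035, [0, 0, 0], [0, 0, -6.5]],
  [0.035, [0, 0, 0], [0, 0, -6.5]],
  [0.035, [0, 0, 0], [0, 0, -6.5]],
  [0.035, [0, 0, 0], [0, 0, -6.5]],
  [0.035, [0, 0, 0], [0, 0, -6.5]],
  [0.035, [0, 0, 0], [0, 0, -6.5]],
])

```text
time_s: 30.2
tcp_pos: [0.5507, 0.0007, 0.1447]
orientation: [-180.0, 0.0, -19.0]
ft_force: [1.2, 0.0, -0.5]
width: 0.0425
```

>>> play_rows([
  [0.035, [0, 0, 0], [0, 0, -6.5]],
  [0.035, [0, 0, 0], [0, 0, -6.5]],
  [0.035, [0, 0, 0], [0, 0, -6.5]],
  [0.035, [0, 0, 0], [0, 0, -6.5]],
  [0.035, [0, 0, 0], [0, 0, -6.5]],
  [0.035, [0, 0, 0], [0, 0, -6.5]],
  [0.035, [0, 0, 0], [0, 0, -6.5]],
  [0.035, [0, 0, 0], [0, 0, -6.5]],
  [0.035, [0, 0, 0], [0, 0, -6.5]],
  [0.035, [0, 0, 0], [0, 0, 0]],
  [0.035, [0, 0, 0], [0, 0, 0]],
  [0.035, [0, 0, 0], [0, 0, 0]],
])

```text
time_s: 31.2
tcp_pos: [0.5507, 0.0006, 0.1446]
orientation: [-180.0, 0.0, 39.0]
ft_force: [-0.1, 0.1, 0.0]
width: 0.0427
```

Run:
```python
from h import *
W,im=shot('w31');plan([.5212,-.3025,.12],88,n=11)
```

```text
cam drift 0.0002692971636243935
pos [0.5508 0.0006 0.1446] rpy [-179.99    0.     39.03] w 0.0422 F [-0.3 -0.1 -0.9] t 31.25
11 rows x [np.float64(-0.0262), np.float64(0.0112), np.float64(0.0022)] [np.float64(0.0), np.float64(0.0), np.float64(-4.45)]
```

View pics/w31.png

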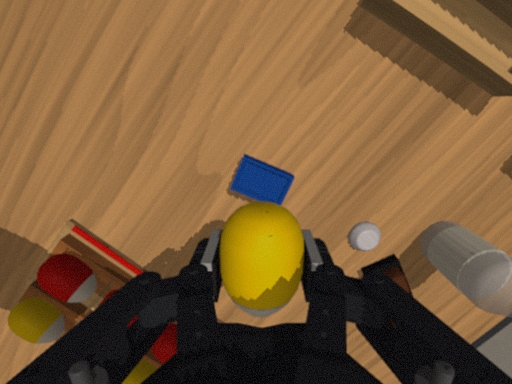

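>>> play_rows([
  [0.035, [-0.0262, 0.0112, 0.0022], [0, 0, -4.45]],
  [0.035, [-0.0262, 0.0112, 0.0022], [0, 0, -4.45]],
  [0.035, [-0.0262, 0.0112, 0.0022], [0, 0, -4.45]],
  [0.035, [-0.0262, 0.0112, 0.0022], [0, 0, -4.45]],
  [0.035, [-0.0262, 0.0112, 0.0022], [0, 0, -4.45]],
  [0.035, [-0.0262, 0.0112, 0.0022], [0, 0, -4.45]],
  [0.035, [-0.0262, 0.0112, 0.0022], [0, 0, -4.45]],
  [0.035, [-0.0262, 0.0112, 0.0022], [0, 0, -4.45]],
  [0.035, [-0.0262, 0.0112, 0.0022], [0, 0, -4.45]],
  [0.035, [-0.0262, 0.0112, 0.0022], [0, 0, -4.45]],
  [0.035, [-0.0262, 0.0112, 0.0022], [0, 0, -4.45]],
  [0.035, [0, 0, 0], [0, 0, 0]],
])

```text
time_s: 32.25
tcp_pos: [0.5228, -0.3073, 0.1204]
orientation: [179.9, 0.2, 88.0]
ft_force: [-0.2, -0.3, 0.2]
width: 0.0424
```

>>> play_rows([
  [0.035, [0, 0, 0], [0, 0, 0]],
  [0.035, [0, 0, 0], [0, 0, 0]],
  [0.035, [0, 0, 0], [0, 0, 0]],
  [0.035, [0, 0, 0], [0, 0, 0]],
])

```text
time_s: 32.58
tcp_pos: [0.5221, -0.3009, 0.1205]
orientation: [-180.0, -0.0, 88.2]
ft_force: [0.9, -1.2, -0.8]
width: 0.0422
```

Run:
```python
from h import *
W,im=shot('w32');plan([.5212,-.3025,.08],88,n=3)
```

```text
cam drift 0.00027680312104422233
pos [ 0.5222 -0.301   0.1206] rpy [-1.800e+02 -1.000e-02  8.817e+01] w 0.0425 F [-0.6  0.2 -0.4] t 32.6333
3 rows x [np.float64(-0.0005), np.float64(-0.0003), np.float64(0.0135)] [np.float64(0.0), np.float64(0.0), np.float64(0.06)]
```

View pics/w32.png

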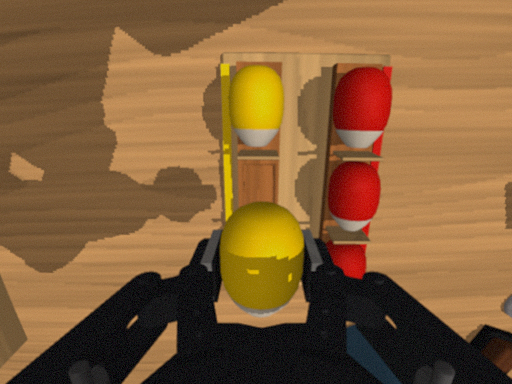

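Run:
```python
from h import *
W,im=load('w32');crop(im,215,140,80,70,8,'pics/w32c.png')
```

```text
(no output)
```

View pics/w32c.png

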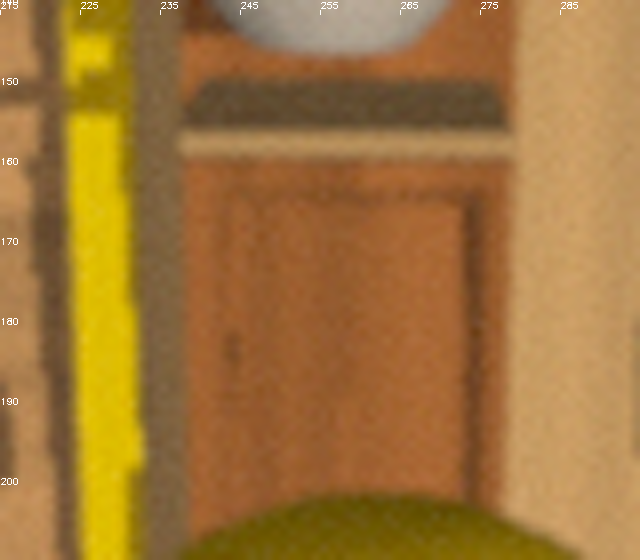

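Run:
```python
from h import *
np.set_printoptions(precision=4,suppress=True)
W,im=load('w32')
c=lambda *a: cp(215,140,8,[a])[0]
for n,u,z in (('divL',c(180,143),.056),('divR',c(514,143),.056),('dimTL',c(228,192),.024),('dimTR',c(470,192),.024),('dim',c(230,400),.024),('dimR',c(475,400),.024),('rL',c(185,300),.024),('rR',c(512,300),.024)):
    print(n,at(W,u,z))
print('front egg',at(W,(257,95),.0425))
p,R,s=pose();print(p, R.as_matrix()[:,0])
z=p[2]+.0205
print('held egg',at(W,(220,255),z),at(W,(304.5,255),z))
W,im=load('w17') # red case reference
```

```text
divL [ 0.4834 -0.3179  0.056 ]
divR [ 0.4845 -0.2849  0.056 ]
dimTL [ 0.4957 -0.3159  0.024 ]
dimTR [ 0.4965 -0.2881  0.024 ]
dim [ 0.5209 -0.317   0.024 ]
dimR [ 0.5218 -0.2879  0.024 ]
rL [ 0.5084 -0.3216  0.024 ]
rR [ 0.5096 -0.2834  0.024 ]
front egg [ 0.4368 -0.3007  0.0425]
[ 0.5222 -0.301   0.1206] [0.032  0.9995 0.0001]
held egg [ 0.5184 -0.3217  0.1411] [ 0.5198 -0.277   0.1411]
```

>>> play_rows([
  [0.035, [-0.0011, -0.0004, 0.012], [0, 0, 0.1]],
  [0.035, [-0.0011, -0.0004, 0.014], [0, 0, 0.1]],
  [0.035, [0, 0, 0.012], [0, 0, 0]],
  [0.035, [0, 0, 0.006], [0, 0, 0]],
  [0.035, [0, 0, 0], [0, 0, 0]],
  [0.035, [0, 0, 0], [0, 0, 0]],
  [0.035, [0, 0, 0], [0, 0, 0]],
  [0.035, [0, 0, 0], [0, 0, 0]],
])

```text
time_s: 33.3
tcp_pos: [0.5218, -0.3047, 0.0772]
orientation: [179.9, 0.0, 87.9]
ft_force: [-0.7, -0.0, -0.4]
width: 0.042
```

Run:
```python
from h import *
W,im=shot('w33');plan([.521,-.3033,.04],88,n=3)
```

```text
cam drift 1.5428601794764685e-05
pos [ 0.5218 -0.3047  0.0772] rpy [1.7994e+02 5.0000e-02 8.7940e+01] w 0.0421 F [ 0.3  1.2 -1. ] t 33.35
3 rows x [np.float64(0.0005), np.float64(-0.0003), np.float64(0.0124)] [np.float64(0.02), np.float64(0.02), np.float64(-0.02)]
```

View pics/w33.png

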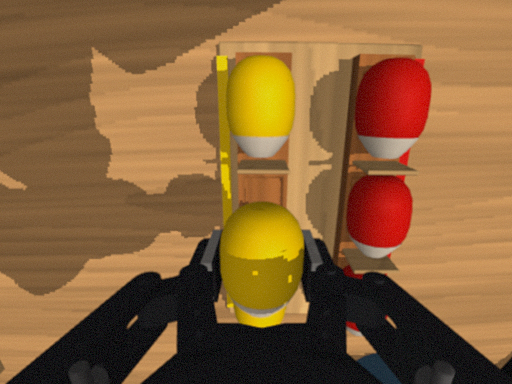

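>>> play_rows([
  [0.035, [0.0005, -0.0004, 0.01], [0, 0, 0]],
  [0.035, [0.0005, 0, 0.01], [0, 0, 0]],
  [0.035, [0, 0, 0.009], [0, 0, 0]],
  [0.035, [0, 0, 0.006], [0, 0, 0]],
  [0.035, [0, 0, 0.003], [0, 0, 0]],
  [0.035, [0, 0, 0], [0, 0, 0]],
  [0.035, [0, 0, 0], [0, 0, 0]],
  [0.035, [0, 0, 0], [0, 0, 0]],
])

```text
time_s: 34.02
tcp_pos: [0.5212, -0.3035, 0.0387]
orientation: [180.0, 0.0, 87.9]
ft_force: [0.4, -1.3, -0.8]
width: 0.0424
```

Run:
```python
from h import *
S,im2=shot('s34','side');crop(im2,190,230,160,110,5,'pics/s34c.png');plan([.521,-.3033,.022],88,n=3)
```

```text
pos [ 0.5213 -0.3036  0.0389] rpy [1.7996e+02 3.0000e-02 8.7930e+01] w 0.0423 F [-0.   0.1  0.1] t 34.0667
3 rows x [np.float64(0.0001), np.float64(-0.0001), np.float64(0.0056)] [np.float64(0.01), np.float64(0.01), np.float64(-0.02)]
```

View pics/s34c.png

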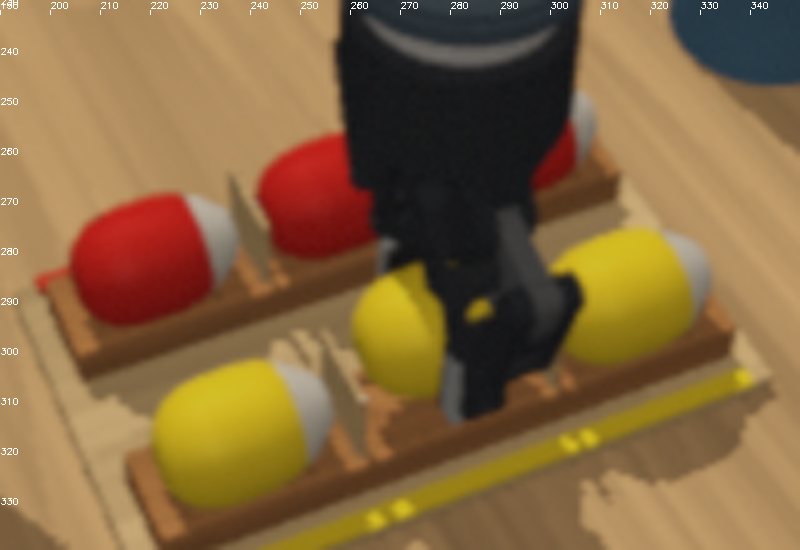

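Clear of the dividers and lined up, so I'll lower it in.

>>> play_rows([
  [0.035, [0, 0, 0.004], [0, 0, 0]],
  [0.035, [0, 0, 0.004], [0, 0, 0]],
  [0.035, [0, 0, 0.003], [0, 0, 0]],
  [0.035, [0, 0, 0.002], [0, 0, 0]],
  [0.035, [0, 0, 0.001], [0, 0, 0]],
  [0.035, [0, 0, 0], [0, 0, 0]],
  [0.035, [0, 0, 0], [0, 0, 0]],
  [0.035, [0, 0, 0], [0, 0, 0]],
])

```text
time_s: 34.73
tcp_pos: [0.521, -0.3034, 0.0245]
orientation: [180.0, 0.0, 87.9]
ft_force: [0.6, 0.3, -0.1]
width: 0.0423
```

>>> play_rows([
  [0.035, [0, 0, 0.001], [0, 0, 0]],
  [0.035, [0, 0, 0], [0, 0, 0]],
  [0.035, [0, 0, 0], [0, 0, 0]],
])

```text
time_s: 34.98
tcp_pos: [0.5209, -0.3033, 0.0234]
orientation: [180.0, 0.0, 87.9]
ft_force: [-1.0, -0.8, -0.6]
width: 0.0426
```

>>> play_rows([
  [0.035, [0, 0, 0.001], [0, 0, 0]],
  [0.035, [0, 0, 0], [0, 0, 0]],
  [0.035, [0, 0, 0.0005], [0, 0, 0]],
  [0.035, [0, 0, 0], [0, 0, 0]],
  [0.035, [0, 0, 0], [0, 0, 0]],
])

```text
time_s: 35.4
tcp_pos: [0.521, -0.3034, 0.022]
orientation: [180.0, 0.0, 87.9]
ft_force: [-0.7, 1.0, 0.8]
width: 0.0424
```

>>> play_rows([
  [0.035, [0, 0, 0.0006], [0, 0, 0]],
  [0.035, [0, 0, 0], [0, 0, 0]],
  [0.035, [0, 0, 0], [0, 0, 0]],
])

```text
time_s: 35.65
tcp_pos: [0.5211, -0.3033, 0.022]
orientation: [180.0, 0.0, 87.9]
ft_force: [-2.1, 1.9, 6.8]
width: 0.0424
```

Contact at the expected height (0.022), so I'll release gently.

>>> play_rows([
  [0.044, [0, 0, 0], [0, 0, 0]],
  [0.046, [0, 0, 0], [0, 0, 0]],
  [0.052, [0, 0, 0], [0, 0, 0]],
  [0.06, [0, 0, 0], [0, 0, 0]],
  [0.06, [0, 0, 0], [0, 0, 0]],
  [0.06, [0, 0, 0], [0, 0, 0]],
])

```text
time_s: 36.15
tcp_pos: [0.5208, -0.3033, 0.0212]
orientation: [-180.0, -0.0, 87.9]
ft_force: [0.4, 0.0, 0.9]
width: 0.0597
```

Run:
```python
from h import *
W,im=shot('w35');plan([.521,-.3033,.022],88,n=3)
```

```text
cam drift 1.5820497315910398e-05
pos [ 0.5209 -0.3033  0.0212] rpy [-179.99   -0.     87.93] w 0.0599 F [ 0.8 -0.7  0.7] t 36.2
3 rows x [np.float64(0.0), np.float64(0.0), np.float64(-0.0003)] [np.float64(0.0), np.float64(0.0), np.float64(-0.02)]
```

View pics/w35.png

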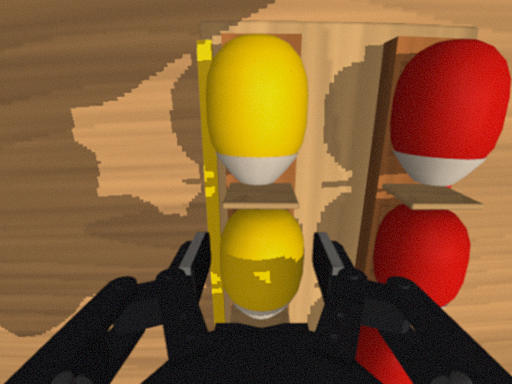

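Released and seated. Now I'll lift straight up and back toward the robot so the final view is clear.

>>> play_rows([
  [0.06, [0, 0, -0.008], [0, 0, 0]],
  [0.06, [0, 0, -0.015], [0, 0, 0]],
  [0.06, [0, 0, -0.025], [0, 0, 0]],
  [0.06, [0, 0, -0.03], [0, 0, 0]],
  [0.06, [0, 0, -0.03], [0, 0, 0]],
  [0.06, [0, 0, -0.03], [0, 0, 0]],
  [0.06, [0.03, -0.015, -0.01], [0, 0, 0]],
  [0.06, [0.035, -0.015, 0], [0, 0, 0]],
  [0.06, [0.035, -0.01, 0], [0, 0, 0]],
  [0.06, [0.035, 0, 0], [0, 0, 0]],
  [0.06, [0.035, 0, 0], [0, 0, 0]],
  [0.06, [0.035, 0, 0], [0, 0, 0]],
])

```text
time_s: 37.2
tcp_pos: [0.488, -0.0956, 0.1702]
orientation: [179.9, 0.0, 87.9]
ft_force: [0.9, -0.0, -0.2]
width: 0.0602
```

>>> play_rows([
  [0.06, [0.035, 0, 0], [0, 0, 0]],
  [0.06, [0.035, 0, 0], [0, 0, 0]],
  [0.06, [0.03, 0, 0], [0, 0, 0]],
  [0.06, [0, 0, 0], [0, 0, 0]],
  [0.06, [0, 0, 0], [0, 0, 0]],
  [0.06, [0, 0, 0], [0, 0, 0]],
  [0.06, [0, 0, 0], [0, 0, 0]],
])

```text
time_s: 37.78
tcp_pos: [0.4921, 0.0019, 0.1696]
orientation: [180.0, 0.0, 87.9]
ft_force: [0.4, 0.2, -0.1]
width: 0.0603
```

Run:
```python
from h import *
T,im=shot('t36','top');crop(im,320,175,100,120,5,'pics/t36c.png');S,im2=shot('s36','side');crop(im2,190,230,160,110,5,'pics/s36c.png')
```

```text
(no output)
```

View pics/t36c.png

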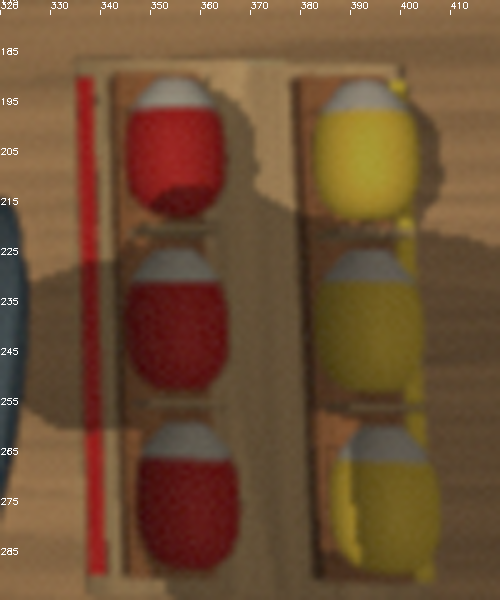

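View pics/s36c.png

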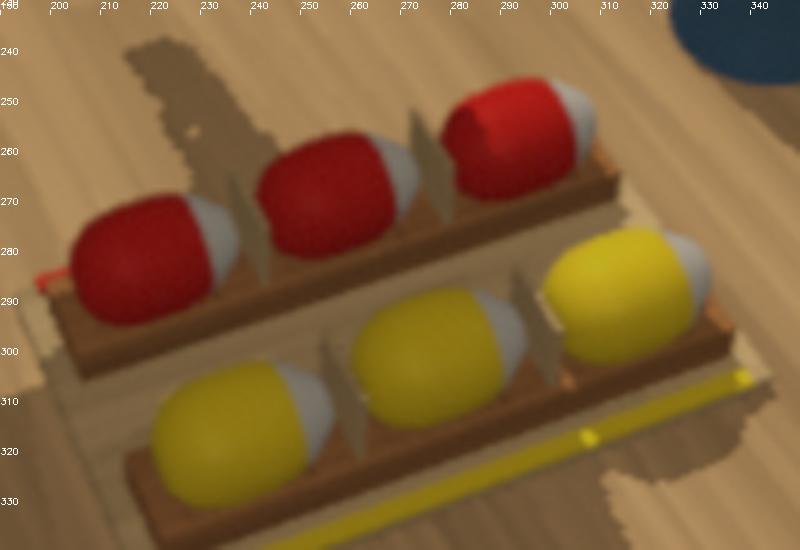

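View pics/t36.png

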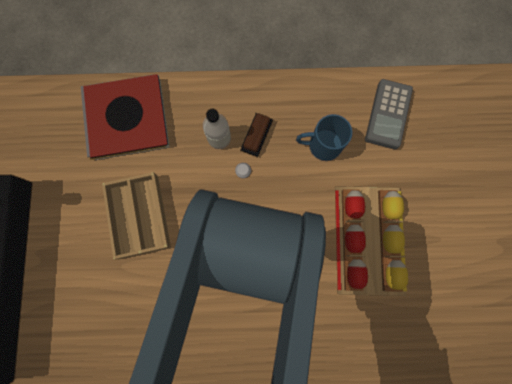

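Both eggs are seated in their own rows with the caps toward +x. The neighbours, bottle, brush, adapter and mug sit where they did in the first picture. I'm handing the job in.

Run:
```python
from plant import ticket
print(ticket.close_job())
```

```text
the job is handed in; nothing more can be done
None
```

Both eggs are now in the empty dimples of their own rows, lying along the row with the white caps pointing the same way as their neighbours. Each was taken from the box by its ends, laid on the blue rest, gripped again across the waist and lowered until it touched its dimple, then released. The yellow egg was turned about half a turn on the way to the rack, because its cap pointed the other way.

**Final check:** the last top and side pictures showed both eggs seated in line between the dividers. The neighbouring eggs, mug, bottle, brush and adapter looked unmoved by eye, and the arm was clear of everything. I did not measure the bystanders' positions before and after.

**Time and force:** the job was handed in at about 38 s of the 72 s allowed. The highest wrist force I read was about 10 N, when the red egg touched the rest.

**Disagreement:** the cameras differed by about 1–2 mm on the rack position. For the yellow egg I went by where the red one had seated. Both eggs touched their dimples at the expected height, with no large sideways force.

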